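Hang the graduated cage frames on the stop-nut hook

ROBOT

A 6-joint arm with a two-finger parallel gripper is mounted at the origin on the work surface. World frame = base frame: x ahead of the robot, y to its left, z up, the work surface at z = 0. Lengths are in m, angles in rad, forces in N, time in s.
With the tool pointing down it reaches from about 0.425 to 0.95 m from the base axis. Payload 3.5 kg.
Tool frame: the origin (TCP) lies at the very end of the fingers, on their centre line; the grasp point (between the pads) lies 19 mm behind it; z points along the fingers, y is the line along which they close (so a half turn about z gives the same grasp; the last joint's range is limited). The gripper opens to 85 mm and grips with 20 to 120 N. Pads are 22 mm wide; open, the fingers measure 114 mm over their backs; the gripper's body (76 mm by 85 mm) begins 54 mm behind the grasp point. The pads swing forward as they close: fully open they stand 13 mm farther back than shut.
Start: joints at [1.151, 0.286, 1.577, -0, 1.279, -0.15], TCP at [0.18, 0.651, 0.209] pointing down, gripper open.
Joint ranges: [-2.77, 2.77], [-0.9, 2.22], [0.21, 2.48], [-1.53, 4.67], [0.24, 2.81], [-2.84, 2.84]. Speed limits (rad/s): [2.79, 2.79, 3.14, 3.14, 3.14, 3.14].

INTERFACE

Orientations are given as a unit quaternion [x, y, z, w].
In Python, from plant import ctrl gives the robot as it stands.
- The arm moves only by the tool carry_out, never from a script. Its argument "deltas" is one flat list of numbers, 6 for each row, row after row: the shift along the tool's x, y, z in m, then the turn, a rotation vector about the tool's x, y, z in rad. A call has 1 to 5 rows; each row is the pose to reach, as a shift and turn from the pose commanded when the call began, along the tool's axes at that moment; what a row does not reach only later rows make up. A row lasts 1/8 s, in which the tool goes at most 62.5 mm and 10.7 degrees, less where a joint would pass 70% of its speed; a pose out of reach is approached as far as the arm can. A call with a gripper value outside its range is refused whole. "grip" is the opening in per cent of the stroke, from 0 (shut) to 100 (fully open), set as the call begins (left out, the last holds). The fingers move at their own pace and stop on an object; "grip_force" is the grip in N (left out, the last holds). Time passes only in rows, so rows that repeat a pose let the fingers close. It gives the time, the measured TCP pose, the force, the opening and the grip force at its end, in the units of the state.
- ctrl.get_state(): the state, without advancing time (a new reading comes with each control period).
- ctrl.read_camera(name): name is "scene" or "top" or "wrist"; returns (picture, depth): 400x640x3 uint8, red, green, blue; 400x640 float32, m along the optical axis (not along the pixel's ray), 0 where there is no reading.
- ctrl.camera_model(name): a dict with "intrinsics" (3x3 intrinsics, pixels), "extrinsics" (4x4, takes a point from world to camera coordinates); the wrist camera has in their place "hand_eye" (4x4, takes a point from camera to tool coordinates, whose origin is the TCP and whose axes are the flange's). Camera axes: x right, y down, z forward; pixel columns grow to the right and rows downward; lengths in m; the calibration is good to about 2 mm. The wrist camera is an equidistant fisheye: a pixel r from the principal point sees the ray r / f radians off the axis. A picture is of the moment at which its call begins: read the wrist's pose just before it. camera_model takes no time and is no camera call.
- ctrl.sign_off(): hands the job in; it is judged then, once.
Trained networks look in the newest picture that a camera, given by its name, has taken for a name from the list of things; names that differ only in an ending like _2 or _b are one class to them, and where a whole thing is asked for, a point or a joint stands for the part that bears it (a point fixed in the world has none). Each returns a list of dicts, best first, with "score" (0 to 1); they miss things now and then, are a little off and sometimes report something else, mostly with a low value. They report only what shows in the picture. A call takes as long as a camera call.
- ctrl.find_in(camera, query): "uv" ([column, row] in pixels, amid what is visible of it).
The state is a dict: "time": time; "qpos": joint angles; "dq": joint speeds; "joint_efforts": joint torques, N m; "eef_pos": TCP position; "tcp_rot": TCP orientation; "contact_force": force on the tool from outside, world axes, zero at the start; "wrist_torque": the same for the moment, N m; "opening": opening from 0.0 (shut) to 1.0 (fully open); "finger_force": force on a finger pad.
Only numpy, scipy, OpenCV 4.12 (cv2) and the standard library are available. Lean on these libraries where they do the work, as an engineer would, in place of code of your own. Each camera call takes 0.05 s, during which the arm holds its last target. There are 200 camera calls.

TASK

Hang the three cage frames from the rack on the long brass hook in the lime-washed beam, small first, then medium, then large, so that they nest flat against one another and come off in building order. Slide each one back along the hook by feel until it bears on the stop nut or on the frame before it and press it home with a light, definite push of about 6 N before hanging the next; pressing the thin frames harder than 15 N bends them, so set them gently on the hook and do not force them. Leave the other things on the bench alone.

Things in the scene. Friction and masses are not known exactly. Their poses are not given: they have to be found in the camera images.
- hook: Long brass hook, fixed: round level bar 8 mm in diameter out of the beam's front face, its axis 190 mm above the bench. Origin: on the axis at the beam face. The arm runs straight 75 mm along -x of this frame (away from the beam), then turns up at 35 degrees for 18 mm. z is up, y level across the arm. A stop nut sits on its root (see the beam).
- hook_tip (a point): Centre of the hook's rounded upturned tip (radius 4 mm): 90 mm out from the beam face, 10 mm above the arm's axis.
- beam: Lime-washed beam, 60 mm square, 440 mm long, level on two posts, top 220 mm above the bench; fixed. Origin: on the bench below the hook's root, in the front face; axes as the hook's. It carries the round brass stop nut (20 mm across, 10 mm thick, will not move) on the hook's root, front face 14 to 36 mm out from the beam, different each time and not reported: feel for it.
- rack: Fixed wooden rack, 200 x 110 mm, holding the frames upright, one behind another. Origin: middle of its underside. Three slots, across its x, 65 mm apart, each 7 mm wide between two 30 mm high fins, with its floor 10 mm above the bench; the fins reach 40 mm above the bench. The frames stand across its x in an order that changes.
- small: Small brass cage frame, loose, upright in a rack slot: flat arched wire outline 52 mm wide and 52 mm high, 5 mm thick; above it a stem and a flat hanging plate with an eye. 70 g (0.7 to 1.4 times that). Origin: middle of the bottom bar's underside. x is square to the flat frame, y along its width, z up. Eye centre 96 mm above the origin, plate top 138 mm.
- medium: Medium brass cage frame, loose, upright in a rack slot: flat arched wire outline 76 mm wide and 76 mm high, 5 mm thick; above it a stem and a flat hanging plate with an eye. 100 g (0.7 to 1.4 times that). Origin: middle of the bottom bar's underside. x is square to the flat frame, y along its width, z up. Eye centre 108 mm above the origin, plate top 150 mm.
- large: Large brass cage frame, loose, upright in a rack slot: flat arched wire outline 100 mm wide and 100 mm high, 5 mm thick; above it a stem and a flat hanging plate with an eye. 140 g (0.7 to 1.4 times that). Origin: middle of the bottom bar's underside. x is square to the flat frame, y along its width, z up. Eye centre 120 mm above the origin, plate top 162 mm.
- small_eye (a point): Centre of the round eye, 18 mm across, in the small frame's hanging plate (30 mm wide, 5 mm thick, reaching from 15 mm below to 42 mm above this point). Axes as the frame's. When the frame hangs on the arm this point is 5 mm below the arm's axis.
- medium_eye (a point): Centre of the round eye, 18 mm across, in the medium frame's hanging plate (42 mm wide, 5 mm thick, reaching from 15 mm below to 42 mm above this point). Axes as the frame's. When the frame hangs on the arm this point is 5 mm below the arm's axis.
- large_eye (a point): Centre of the round eye, 18 mm across, in the large frame's hanging plate (54 mm wide, 5 mm thick, reaching from 15 mm below to 42 mm above this point). Axes as the frame's. When the frame hangs on the arm this point is 5 mm below the arm's axis.
- small_grip (a point): Where to hold the small frame's hanging plate, from above, by its two side edges (30 mm apart along the frame's y): 34 mm above the eye's centre, 8 mm below the plate's top. So held, the fingers pass beside the narrower plates behind.
- medium_grip (a point): Where to hold the medium frame's hanging plate, from above, by its two side edges (42 mm apart along the frame's y): 34 mm above the eye's centre, 8 mm below the plate's top. So held, the fingers pass beside the narrower plates behind.
- large_grip (a point): Where to hold the large frame's hanging plate, from above, by its two side edges (54 mm apart along the frame's y): 34 mm above the eye's centre, 8 mm below the plate's top. So held, the fingers pass beside the narrower plates behind.
- bottle: Copper bellows bottle, 52 mm across, 88 mm high, upright; origin under its middle. To be left alone.
- case: Rosewood music box case, 94 x 134 x 58 mm; origin under its middle. To be left alone.
- follower: Steel cam follower lying flat, 105 mm long, 12 mm high; origin under its middle. To be left alone.
- beak: Ivory beak, 34 mm long, 18 mm high; origin under its middle. To be left alone.

How it is judged:
By the outcome, as a careful person would: the job done as asked, in the order asked, and still so for the second after the job is handed in, with the robot touching nothing.
It also fails if it takes over 72 s, if anything falls off the work surface, if the arm or the gripper's body presses on something with over 40 N, if the wrist force passes 120 N, or if a joint passes its speed limit or range.

## Working session

There is one attempt and no reset: what is moved stays moved. The work goes in short steps, Python scripts to look and compute and a tool call to move; the robot and the scene stay as the last step left them, time stands still between calls to the robot, and variables do not carry over. Pictures are saved under pics/ and viewed, at most 10 in all, crops included, and the job is handed in when it is done.

Besides the shell and the picture viewer there is one more tool, called as a command line: name --argument value ..., lists and objects as JSON in quotes. carry_out: Moves the arm, as the interface text tells. Its arguments: {"type":"object","properties":{"deltas":{"type":"array"},"grip":{"type":"number"},"grip_force":{"type":"number"}},"required":["deltas"]}

```bash
ls; mkdir -p pics; cat > h.py <<'E'
import numpy as np, cv2
from scipy.spatial.transform import Rotation as R
from plant import ctrl
def cam(n):
    rgb,d=ctrl.read_camera(n); m=ctrl.camera_model(n); return rgb,d,m
def cloud(d,m):
    K=np.array(m["intrinsics"]);E=np.linalg.inv(np.array(m["extrinsics"]))
    v,u=np.mgrid[:d.shape[0],:d.shape[1]]
    P=np.stack([(u-K[0,2])/K[0,0]*d,(v-K[1,2])/K[1,1]*d,d],-1)
    W=P@E[:3,:3].T+E[:3,3]; W[d<=0]=np.nan
    return W
def save(n,rgb): cv2.imwrite("pics/"+n,rgb[:,:,::-1])
E
python3 - <<'E'
from h import *
np.set_printoptions(precision=4,suppress=True)
s=ctrl.get_state();print(s)
for n in("scene","top"):
    rgb,d,m=cam(n);save(n+".png",rgb);np.savez(n+".npz",W=cloud(d,m),rgb=rgb)
    print(n,np.array(m["intrinsics"]),np.array(m["extrinsics"]))
    for q in("hook","hook_tip","beam","rack","small","medium","large","small_eye","medium_eye","large_eye","small_grip","medium_grip","large_grip"):
        r=ctrl.find_in(n,q);W=cloud(d,m)
        print(q,[(np.round(x["uv"],1),round(x["score"],2),W[int(x["uv"][1]),int(x["uv"][0])]) for x in r[:2]])
print(ctrl.camera_model("wrist"))
E
```

```text
pics
{'time': 0.0, 'qpos': array([ 1.151 ,  0.2872,  1.5782, -0.    ,  1.2786, -0.15  ]), 'dq': array([ 0.0008,  0.0012, -0.0007, -0.0002,  0.0011,  0.    ]), 'joint_efforts': array([ -0.0015, -40.5983, -29.2625,  -0.0002,   0.0058,   0.    ]), 'eef_pos': array([0.1796, 0.6499, 0.2075]), 'tcp_rot': array([ 0.1345,  0.9909, -0.0011, -0.0003]), 'contact_force': array([-0.0286, -0.1553,  0.7298]), 'wrist_torque': array([ 0.0122, -0.0266,  0.0285]), 'finger_force': 0.0, 'opening': 0.9982570422028056}
scene [[411.986    0.     314.3112]
 [  0.     411.986  205.5699]
 [  0.       0.       1.    ]] [[-0.2297  0.973  -0.022   0.1627]
 [ 0.5342  0.1072 -0.8385 -0.2033]
 [-0.8135 -0.2043 -0.5444  1.5408]
 [ 0.      0.      0.      1.    ]]
hook [(array([415.3, 194.9]), 0.68, array([0.5952, 0.2061, 0.1935]))]
hook_tip [(array([415.8, 191.2]), 0.75, array([ 0.2487,  0.2168, -0.0017]))]
beam [(array([457.7, 234.8]), 0.67, array([0.7553, 0.2838, 0.2131])), (array([273.2, 188.2]), 0.46, array([ 0.5173, -0.1541,  0.1225]))]
rack [(array([280.4, 224.1]), 0.87, array([ 0.5233, -0.1407,  0.0122]))]
sma
[... 2007 characters left out ...]
 (array([436.3, 257.9]), 0.28, array([ 0.5185, -0.2173,  0.1218]))]
small_grip [(array([434.1, 259.4]), 0.81, array([ 0.5153, -0.2206,  0.0954])), (array([387.2, 262.7]), 0.58, array([ 0.5134, -0.1381,  0.0086]))]
medium_grip [(array([373.1, 256.2]), 0.55, array([ 0.5225, -0.0873,  0.154 ]))]
large_grip [(array([409.6, 256. ]), 0.75, array([ 0.5202, -0.1531,  0.1681]))]
{'intrinsics': array([[309.7069,   0.    , 323.3143],
       [  0.    , 309.7069, 199.4811],
       [  0.    ,   0.    ,   1.    ]]), 'hand_eye': array([[-0.0001, -0.9548, -0.2973,  0.0769],
       [ 1.    , -0.0002,  0.0006,  0.0006],
       [-0.0006, -0.2973,  0.9548, -0.1649],
       [ 0.    ,  0.    ,  0.    ,  1.    ]])}
```

View pics/scene.png

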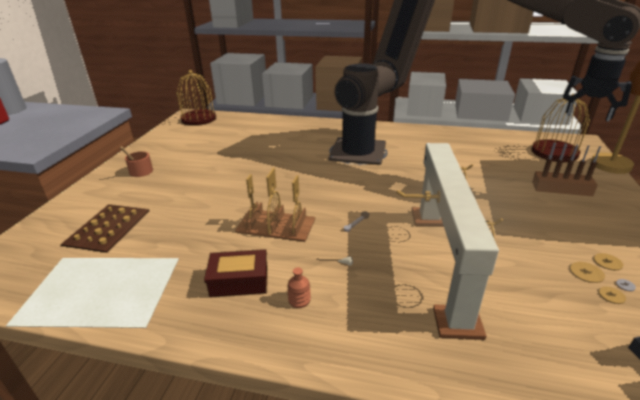

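View pics/top.png

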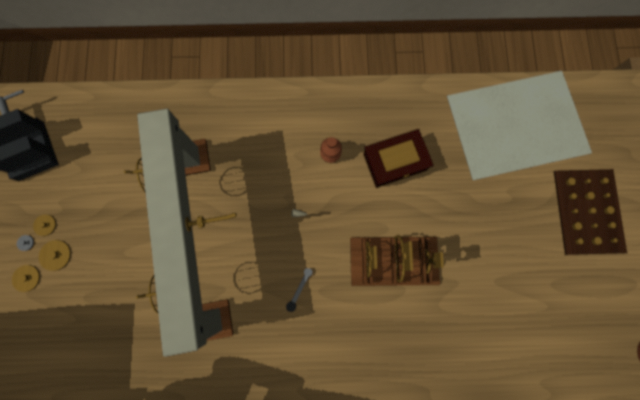

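```bash
python3 - <<'E'
from h import *
np.set_printoptions(precision=4,suppress=True)
for n in("scene","top"):
    W=np.load(n+".npz")["W"].reshape(-1,3);W=W[~np.isnan(W[:,0])]
    # frame plates, beam top
    for y0,nm in((-.2195,"s"),(-.153,"l"),(-.088,"m")):
        s=W[(abs(W[:,1]-y0)<.025)&(abs(W[:,0]-.525)<.07)&(W[:,2]>.09)]
        print(n,nm,len(s),s.min(0),s.max(0),np.median(s,0))
        t=s[s[:,2]>s[:,2].max()-.03]
        if len(t)>5:
            c=t.mean(0);u,S,vt=np.linalg.svd((t-c)[:,:2]);print(len(t),c,vt[0],S)
    b=W[(abs(W[:,2]-.22)<.004)&(W[:,1]>.05)]
    (c,sz,a)=cv2.minAreaRect(b[:,:2].astype(np.float32));print("beam",c,sz,a,b[:,2].mean(),cv2.boxPoints((c,sz,a)))
    h=W[(abs(W[:,2]-.195)<.012)&(abs(W[:,0]-.6)<.1)&(abs(W[:,1]-.21)<.06)]
    print("hook",len(h),h[np.argsort(h[:,1])][::4])
E
```

```text
scene s 129 [ 0.4978 -0.2239  0.0906] [ 0.5322 -0.2168  0.1497] [ 0.5161 -0.2191  0.1238]
74 [ 0.517  -0.2196  0.1358] [ 0.9984 -0.057 ] [0.0865 0.014 ]
scene l 249 [ 0.4875 -0.1599  0.0901] [ 0.5607 -0.152   0.1733] [ 0.528  -0.1543  0.1396]
110 [ 0.5253 -0.1547  0.1603] [ 0.9997 -0.0255] [0.1853 0.017 ]
scene m 154 [ 0.5012 -0.0941  0.0913] [ 0.5449 -0.0875  0.1619] [ 0.5254 -0.0892  0.1346]
83 [ 0.526  -0.0897  0.149 ] [ 0.9988 -0.0481] [0.1267 0.0146]
beam (-0.34430572390556335, 0.6447866559028625) (0.6877824664115906, 2.3266708850860596) 58.46202850341797 0.2198697927448062 [[-1.5157  0.9602]
 [ 0.4673 -0.2568]
 [ 0.8271  0.3294]
 [-1.1559  1.5464]]
hook 392 [[0.6022 0.1646 0.2005]
 [0.6054 0.1687 0.2055]
 [0.6016 0.1708 0.2035]
 [0.6034 0.1717 0.1943]
 [0.6056 0.1739 0.1959]
 [0.6054 0.1762 0.1935]
 [0.6049 0.1784 0.1934]
 [0.6059 0.1805 0.1943]
 [0.6014 0.1829 0.1893]
 [0.6021 0.1851 0.19  ]
 [0.6057 0.1872 0.1924]
 [0.6025 0.1893 0.1907]
 [0.6017 0.1915 0.1905]
 [0.6029 0.1936 0.1915]
 [0.6004 0.1958 0.1902]
 [0.6004 0.1979 0.1905]
 [0.603  0.2    0.1923]
 [0.6018 0.2021 0.19
[... 5726 characters left out ...]
55]
 [0.6095 0.2616 0.1998]
 [0.6104 0.2618 0.1937]
 [0.6189 0.2623 0.1875]
 [0.6163 0.2626 0.192 ]
 [0.622  0.2629 0.2028]
 [0.6212 0.2632 0.185 ]
 [0.6204 0.2634 0.1902]
 [0.6196 0.2636 0.1951]
 [0.6236 0.2642 0.1937]
 [0.6323 0.2648 0.1873]
 [0.6276 0.2649 0.2031]
 [0.635  0.2651 0.2033]
 [0.6361 0.2652 0.1975]
 [0.6325 0.2656 0.2068]
 [0.6348 0.266  0.1839]
 [0.6423 0.2664 0.1948]
 [0.6451 0.2666 0.1998]
 [0.6388 0.2668 0.1932]
 [0.6447 0.2672 0.1924]
 [0.6438 0.2675 0.1972]
 [0.6499 0.2678 0.1856]
 [0.6494 0.2682 0.2066]
 [0.653  0.2686 0.1894]
 [0.6538 0.2687 0.1947]
 [0.664  0.2691 0.1833]
 [0.6612 0.2694 0.2043]
 [0.6588 0.2695 0.1983]
 [0.6613 0.2697 0.1868]
 [0.6579 0.27   0.2023]]
```

The scene view shows the frames upright in the rack around px (250–297, 190) (small, large, medium by increasing y), and the hook tip near (400, 195). In the top view the hook runs from (190, 222) to (237, 215). Next I'll get a wrist-camera view of the hook on the way to the rack.

```bash
cat >> h.py <<'E'
def Rt(yaw): # tool down, tool x at world angle yaw (deg)
    y=np.radians(yaw);x=np.array([np.cos(y),np.sin(y),0]);z=np.array([0,0,-1.]);return np.c_[x,np.cross(z,x),z]
def delta(p,yaw,s=None):
    s=s or ctrl.get_state(); R0=R.from_quat(s["tcp_rot"])
    v=R0.inv().apply(np.array(p)-s["eef_pos"]); w=(R0.inv()*R.from_matrix(Rt(yaw))).as_rotvec()
    return np.round(np.r_[v,w],4).tolist()
def wcloud():
    s=ctrl.get_state();rgb,d=ctrl.read_camera("wrist");m=ctrl.camera_model("wrist");K=m["intrinsics"]
    v,u=np.mgrid[:d.shape[0],:d.shape[1]];a=(u-K[0,2])/K[0,0];b=(v-K[1,2])/K[1,1];th=np.hypot(a,b)+1e-9
    t=np.tan(np.minimum(th,1.5))/th
    P=np.stack([a*t*d,b*t*d,d],-1);H=np.array(m["hand_eye"]);P=P@H[:3,:3].T+H[:3,3]
    W=R.from_quat(s["tcp_rot"]).apply(P.reshape(-1,3)).reshape(P.shape)+s["eef_pos"];W[(d<=0)|(th>1.2)]=np.nan
    return rgb,W
E
python3 - <<'E'
from h import *
print(delta([.45,.38,.33],135),delta([.60,.13,.32],99))
E
```

```text
[-0.3325, -0.1888, -0.1211, -0.0, 0.0, 0.5156] [-0.5437, -0.3898, -0.1111, -0.0, 0.0, 1.1439]
```

carry_out --deltas '[-0.24,-0.14,-0.12,0,0,0.5,-0.24,-0.14,-0.12,0,0,0.5,-0.24,-0.14,-0.12,0,0,0.5,-0.24,-0.14,-0.12,0,0,0.5,-0.24,-0.14,-0.12,0,0,0.5]' --grip 100 --grip_force 40

```text
time: 2.02
eef_pos: [0.3752, 0.4501, 0.3304]
tcp_rot: [0.376, 0.927, 0.001, 0.0]
contact_force: [0.6, 0.5, 0.0]
opening: 1.001
finger_force: 0.0
```

```bash
python3 - <<'E'
from h import *
print(ctrl.get_state()["eef_pos"],delta([.60,.13,.32],99))
E
```

```text
[0.3752444  0.45012328 0.33037478] [-0.3842, -0.0732, 0.0104, 0.0015, -0.0002, 0.6432]
```

carry_out --deltas '[-0.384,-0.073,0.01,0,0,0.643,-0.384,-0.073,0.01,0,0,0.643,-0.384,-0.073,0.01,0,0,0.643,-0.384,-0.073,0.01,0,0,0.643,-0.384,-0.073,0.01,0,0,0.643]'

```text
time: 2.65
eef_pos: [0.5545, 0.1944, 0.3212]
tcp_rot: [0.649, 0.761, 0.0, 0.0]
contact_force: [1.2, 0.6, 0.9]
opening: 1.0
finger_force: 0.0
```

```bash
python3 - <<'E'
from h import *
print(ctrl.get_state()["eef_pos"],delta([.60,.13,.32],99))
E
```

```text
[0.5545479  0.19442131 0.32117843] [-0.0708, 0.0348, 0.0012, 0.0008, -0.0002, 0.0004]
```

carry_out --deltas '[-0.07,0.035,0,0,0,0,-0.07,0.035,0,0,0,0,-0.07,0.035,0,0,0,0]'

```text
time: 3.02
eef_pos: [0.5994, 0.132, 0.3206]
tcp_rot: [0.65, 0.76, -0.0, -0.0]
contact_force: [0.0, -0.2, -0.0]
opening: 1.003
finger_force: 0.0
```

```bash
python3 - <<'E'
from h import *
np.set_printoptions(precision=4,suppress=True)
rgb,W0=wcloud();save("w1.png",rgb)
W=W0.reshape(-1,3);W=W[~np.isnan(W[:,0])]
b=W[(abs(W[:,2]-.22)<.005)&(W[:,1]>.15)]
r=cv2.minAreaRect(b[:,:2].astype(np.float32));print("beam",r,b[:,2].mean(),cv2.boxPoints(r))
th=np.radians(9.);ex=np.array([-np.sin(th),np.cos(th)]);ey=np.array([-np.cos(th),-np.sin(th)])
o=np.array([.588,.2575])
L=(W[:,:2]-o)@ex;Y=(W[:,:2]-o)@ey
for a in np.arange(-.1,.004,.005):
    k=(abs(L-a)<.0025)&(abs(Y)<.03)&(W[:,2]>.175)&(W[:,2]<.212)
    if k.sum(): print(round(a,3),k.sum(),"Y",Y[k].min(),Y[k].max(),np.median(Y[k]),"z",W[k,2].max(),np.median(W[k,2]))
s=ctrl.get_state();print(s["eef_pos"],delta([.512,-.219,.26],89))
E
```

```text
beam ((0.5840630531311035, 0.28724437952041626), (0.4395773410797119, 0.06017230823636055), 9.010626792907715) 0.2198362306389618 [[0.3623 0.2825]
 [0.3717 0.2231]
 [0.8059 0.292 ]
 [0.7964 0.3514]]
-0.095 4 Y -0.0018488213703106706 0.0009510564986754396 -0.00041832126132590404 z 0.20316318707647713 0.20155842190473036
-0.09 36 Y -0.0037125646737604127 0.002840395240671863 -0.00035144577364048634 z 0.2049610476867262 0.20329584761208236
-0.085 48 Y -0.0037473514296726823 0.0028271513466105462 -0.00037632602518621836 z 0.2042062686919974 0.2011674753160936
-0.08 44 Y -0.003846263616920676 0.0027514557491919553 -0.0004518537814808386 z 0.2019054820972247 0.1979259242002936
-0.075 43 Y -0.004009499068449764 0.0026963354123196517 -0.00017591664353992982 z 0.19773925090375388 0.19456896591540745
-0.07 43 Y -0.003961060022530542 0.002681418928032986 -0.00013256740770728172 z 0.1953843573583457 0.19298301917906024
-0.065 45 Y -0.00394640560726377 0.002696794135888983 -0.0010028472826377993 z 0.19536634299084144 0.19325449969831046
-0.06 40 Y -0.0039096228000953534 0.0027096891328393675 -0.0
[... 864 characters left out ...]
4251759818505 0.19931732601244806
-0.02 83 Y -0.011074485970916748 0.009222608232299477 -0.0007159018153473364 z 0.20191243282405674 0.19875523959801095
-0.015 49 Y -0.004746040651166323 0.002745541726043265 -0.0009126734985480863 z 0.19532530716193516 0.19369683532383572
-0.01 47 Y -0.004758957871330755 0.0027664381799223873 -0.0009009191630278272 z 0.1952301338599292 0.1932995945577412
-0.005 46 Y -0.00474308009574223 0.002753455245151768 -0.000920355166460163 z 0.19529964753469992 0.19329559009231312
0.0 428 Y -0.02997509970415995 0.029956334657276918 0.0002444879878456484 z 0.21184662495482537 0.19816963063320225
[0.5989 0.1331 0.3209] [-0.3341, -0.1411, 0.0607, -0.0006, -0.0007, 0.1754]
```

View pics/w1.png

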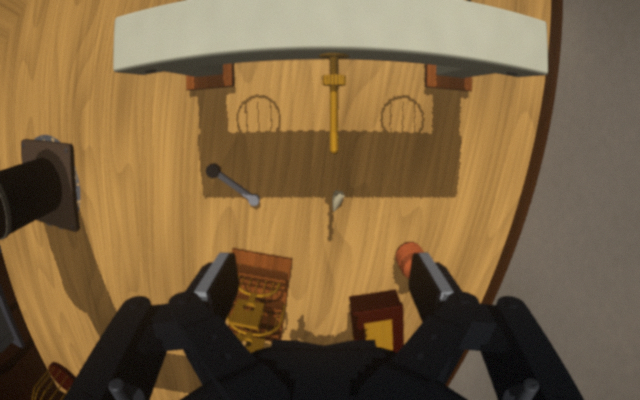

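The wrist view shows the hook from (334, 55) to its tip at (334, 150), and the nut at (334, 80), with its face about 30 mm from the beam. Now moving over the small frame.

carry_out --deltas '[-0.3,-0.126,0,0,0,0.175,-0.3,-0.126,0,0,0,0.175,-0.3,-0.126,0,0,0,0.175,-0.3,-0.126,0,0,0,0.175,-0.3,-0.126,0,0,0,0.175]'

```text
time: 3.7
eef_pos: [0.5245, -0.1704, 0.3216]
tcp_rot: [0.712, 0.702, 0.0, 0.0]
contact_force: [0.7, 0.5, 0.6]
opening: 0.999
finger_force: 0.0
```

```bash
python3 - <<'E'
from h import *
s=ctrl.get_state();print(s["eef_pos"],delta([.513,-.219,.26],89))
E
```

```text
[ 0.52451689 -0.17036475  0.32157157] [-0.0488, -0.0109, 0.0616, 0.0014, 0.0, 0.0038]
```

carry_out --deltas '[-0.049,-0.011,0.062,0,0,0.004,-0.049,-0.011,0.062,0,0,0.004,-0.049,-0.011,0.062,0,0,0.004]'

```text
time: 4.08
eef_pos: [0.513, -0.2182, 0.2581]
tcp_rot: [0.714, 0.7, 0.0, -0.001]
contact_force: [0.2, 0.4, 0.5]
opening: 0.999
finger_force: 0.0
```

```bash
python3 - <<'E'
from h import *
np.set_printoptions(precision=4,suppress=True)
rgb,W0=wcloud();save("w2.png",rgb);s=ctrl.get_state();print(s["eef_pos"])
W=W0.reshape(-1,3);W=W[~np.isnan(W[:,0])]
for y0,zt,nm in((-.219,.148,"s"),(-.154,.172,"l"),(-.089,.16,"m")):
    t=W[(abs(W[:,1]-y0)<.02)&(abs(W[:,0]-.52)<.06)&(W[:,2]>zt-.02)&(W[:,2]<zt+.01)]
    if len(t)<5: print(nm,len(t));continue
    c=t.mean(0);vt=np.linalg.svd((t-c)[:,:2])[2]
    top=t[t[:,2]>zt-.004]
    print(nm,len(t),"mid",(t.min(0)+t.max(0))/2,t.min(0),t.max(0),vt[0],"top y",top[:,1].min() if len(top) else 0,top[:,1].max() if len(top) else 0)
E
```

```text
[ 0.5139 -0.2182  0.2597]
s 323 mid [ 0.5127 -0.2191  0.139 ] [ 0.4978 -0.222   0.1281] [ 0.5276 -0.2162  0.1498] [-0.9999  0.0173] top y -0.2219709953919303 -0.21691038812741706
l 442 mid [ 0.5207 -0.1547  0.1672] [ 0.494  -0.1577  0.1606] [ 0.5475 -0.1517  0.1738] [ 0.9996 -0.027 ] top y -0.15767296035852132 -0.15272563462920172
m 464 mid [ 0.5205 -0.0902  0.1513] [ 0.4997 -0.0933  0.1403] [ 0.5413 -0.0871  0.1623] [ 0.9999 -0.0144] top y -0.09334541589916213 -0.08713616748669067
```

View pics/w2.png

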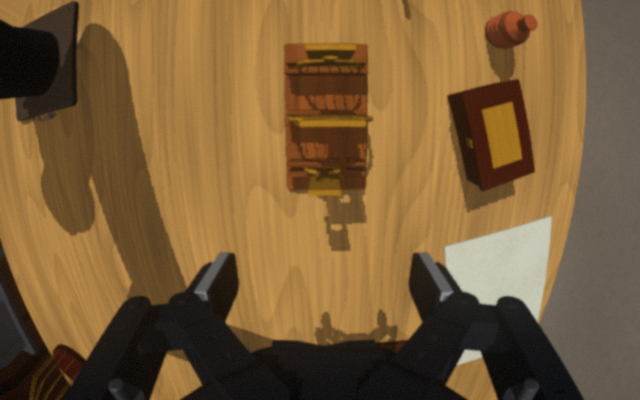

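The wrist view shows the small frame nearest at (325, 180), the large at (330, 122) and the medium at (327, 52), matching the depth estimates. Now grasping the small frame.

carry_out --deltas '[-0.001,-0.001,0.06,0,0,0,-0.001,-0.001,0.11,0,0,0,-0.001,-0.001,0.138,0,0,0,-0.001,-0.001,0.138,0,0,0]' --grip 55

```text
time: 4.62
eef_pos: [0.5123, -0.2186, 0.1203]
tcp_rot: [0.714, 0.701, -0.0, -0.001]
contact_force: [0.6, -0.5, 0.0]
opening: 0.549
finger_force: 0.0
```

carry_out --deltas '[0,0,0,0,0,0,0,0,0,0,0,0,0,0,0,0,0,0,0,0,0,0,0,0]' --grip 0 --grip_force 40

```text
time: 5.12
eef_pos: [0.5144, -0.2221, 0.1248]
tcp_rot: [0.714, 0.7, 0.001, 0.003]
contact_force: [-0.0, -0.3, 0.3]
opening: -0.001
finger_force: 0.0
```

```bash
python3 - <<'E'
from h import *
np.set_printoptions(precision=4,suppress=True)
rgb,W0=wcloud();save("w3.png",rgb);s=ctrl.get_state();print(s["eef_pos"],s["tcp_rot"],s["opening"],s["qpos"])
a=ctrl.read_camera("scene")[0];save("s3.png",cv2.resize(a[150:250,200:330],None,fx=5,fy=5))
E
```

```text
[ 0.5134 -0.2215  0.1233] [0.7145 0.6996 0.0005 0.0021] 0.000782528671358934 [-0.5887  0.1177  1.9383  0.0001  1.0814 -0.5678]
```

View pics/w3.png

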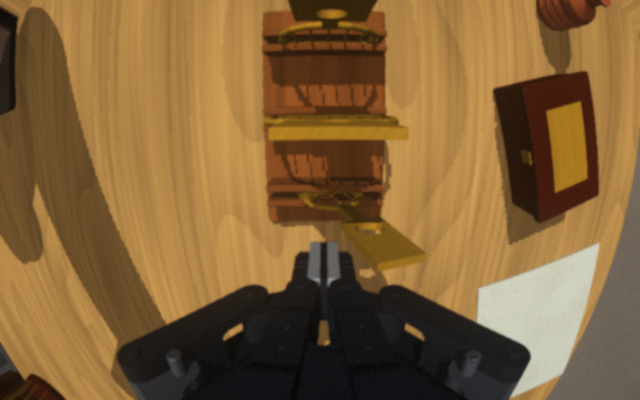

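View pics/s3.png

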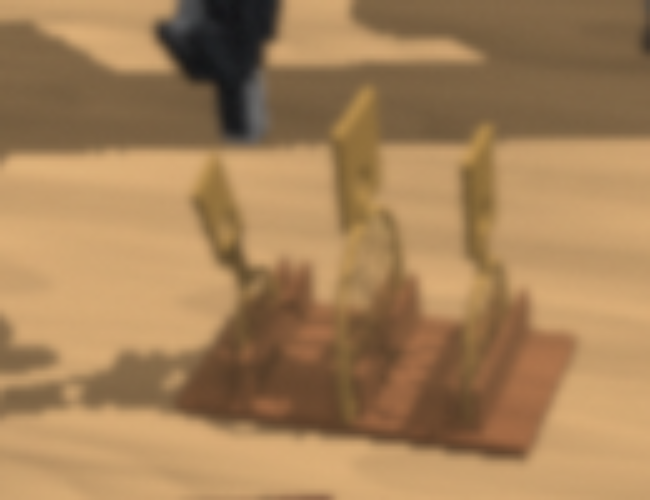

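The fingers closed empty. The small frame slipped out of the pads and now stands twisted, with its plate leaning at (385, 245) in the wrist view. Measuring its pose.

```bash
cat >> h.py <<'E'
def plate(W0,box,zmin,zmax):
    W=W0.reshape(-1,3);W=W[~np.isnan(W[:,0])]
    t=W[(W[:,0]>box[0])&(W[:,0]<box[1])&(W[:,1]>box[2])&(W[:,1]<box[3])&(W[:,2]>zmin)&(W[:,2]<zmax)]
    return t
E
python3 - <<'E'
from h import *
np.set_printoptions(precision=4,suppress=True)
rgb,W0=wcloud()
for (v,u) in((222,347),(228,368),(235,392),(245,410),(255,420),(266,380),(250,365),(258,395),(262,410),(235,355),(245,385),(210,340),(203,330),(203,310)): print(u,v,W0[v,u],rgb[v,u])
# fingertip
for (v,u) in((250,318),(270,318),(250,330)): print("f",u,v,W0[v,u])
a,d,m=cam("top");W=cloud(d,m);save("t3.png",cv2.resize(a[200:320,330:470],None,fx=5,fy=5))
a,d,m=cam("scene");Ws=cloud(d,m)
t=plate(Ws,(.48,.6,-.26,-.19),.09,.18);print(len(t));print(t[::4])
E
```

```text
347 222 [ 0.5346 -0.2543  0.0086] [86 56 25]
368 228 [ 0.5416 -0.2225  0.1004] [135  96  26]
392 235 [ 0.5544 -0.2212  0.1158] [119  84  25]
410 245 [ 0.562  -0.2212  0.1308] [116  83  22]
420 255 [ 0.5649 -0.2221  0.1421] [116  83  21]
380 266 [ 0.5422 -0.2261  0.1448] [115  81  32]
365 250 [ 0.536  -0.2243  0.1287] [111  78  25]
395 258 [ 0.5498 -0.221   0.1459] [118  82  25]
410 262 [ 0.5571 -0.2217  0.1498] [136  97  28]
355 235 [ 0.5318 -0.2219  0.1125] [109  78  24]
385 245 [ 0.5473 -0.2209  0.13  ] [118  84  25]
340 210 [ 0.5248 -0.2209  0.0682] [97 68 22]
330 203 [ 0.5178 -0.2243  0.0403] [72 41 20]
310 203 [ 0.5017 -0.2197  0.0532] [150 105  30]
f 318 250 [ 0.5099 -0.2092  0.1572]
f 318 270 [ 0.5102 -0.2089  0.1762]
f 330 250 [ 0.5155 -0.2094  0.1571]
257
[[ 0.4969 -0.2143  0.1772]
 [ 0.5155 -0.2128  0.178 ]
 [ 0.5241 -0.226   0.1782]
 [ 0.5247 -0.2146  0.1796]
 [ 0.5081 -0.2108  0.1714]
 [ 0.5276 -0.2164  0.1781]
 [ 0.5121 -0.2122  0.1704]
 [ 0.526  -0.2203  0.1739]
 [ 0.5172 -0.213   0.1701]
 [ 0.5281 -0.2252  0.1717]
 [ 0.525  -0.2155  0.171 ]
 [ 0.5137 -0.2093  0.1657]
 
[... 730 characters left out ...]
 0.5741 -0.2266  0.1443]
 [ 0.5594 -0.2227  0.1361]
 [ 0.5349 -0.223   0.1218]
 [ 0.564  -0.2237  0.1357]
 [ 0.5433 -0.2223  0.1238]
 [ 0.5657 -0.2232  0.1338]
 [ 0.5451 -0.2218  0.1218]
 [ 0.5674 -0.2228  0.1319]
 [ 0.5458 -0.2219  0.1192]
 [ 0.5663 -0.2237  0.1281]
 [ 0.5374 -0.2262  0.1106]
 [ 0.5651 -0.2247  0.1243]
 [ 0.537  -0.2268  0.1072]
 [ 0.5635 -0.2286  0.1199]
 [ 0.5363 -0.2275  0.1036]
 [ 0.568  -0.2241  0.1201]
 [ 0.536  -0.2251  0.1006]
 [ 0.5643 -0.2234  0.1149]
 [ 0.5376 -0.2219  0.0989]
 [ 0.5458 -0.2242  0.1004]
 [ 0.5598 -0.2236  0.106 ]
 [ 0.5392 -0.2219  0.0935]
 [ 0.552  -0.222   0.0983]
 [ 0.5601 -0.2214  0.1003]
 [ 0.5551 -0.227   0.0934]
 [ 0.5555 -0.2215  0.0912]]
```

View pics/t3.png

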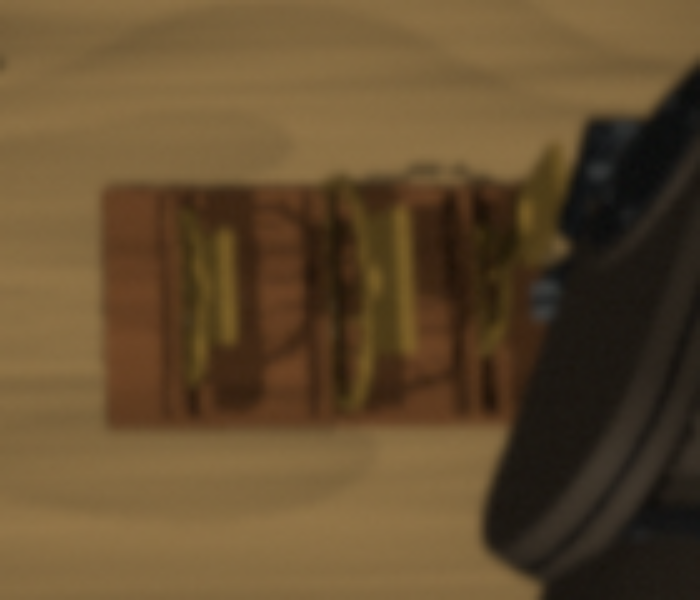

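Only the in-plane tilt changed: the plate leans about 25° toward +x, still in its slot (top crop: small plate near (545, 200)). I'll lift clear and see how it settles.

carry_out --deltas '[0,0,-0.03,0,0,0,0,0,-0.08,0,0,0,0,0,-0.1,0,0,0,0,0,-0.1,0,0,0]' --grip 100

```text
time: 5.88
eef_pos: [0.5128, -0.2212, 0.2222]
tcp_rot: [0.714, 0.7, 0.0, 0.001]
contact_force: [-0.3, 0.2, 0.3]
opening: 0.845
finger_force: 0.0
```

```bash
python3 - <<'E'
from h import *
np.set_printoptions(precision=4,suppress=True)
rgb,W0=wcloud();save("w4.png",rgb[100:300,200:460].repeat(3,0).repeat(3,1))
for i in range(3):
    s=ctrl.get_state();print(s["eef_pos"],s["tcp_rot"],s["contact_force"],s["time"]);ctrl.read_camera("top")
t=plate(W0,(.47,.6,-.26,-.19),.045,.18);print(len(t))
b=t[t[:,2]>.09];print(b.min(0),b.max(0));h=cv2.minAreaRect(b[:,[0,2]].astype(np.float32));print(h,cv2.boxPoints(h))
b=t[t[:,2]>.115];print(np.linalg.svd(b-b.mean(0))[2][2],b.mean(0))
E
```

```text
[ 0.5119 -0.2206  0.2201] [ 0.7145  0.6997 -0.0001 -0.0004] [0.4381 0.1137 0.1718] 5.925
[ 0.5113 -0.2202  0.2189] [ 0.7145  0.6996 -0.0003 -0.0015] [-0.0354 -0.0312 -0.4323] 5.975
[ 0.5111 -0.2201  0.2183] [ 0.7145  0.6996 -0.0004 -0.0021] [-0.2475 -0.5865 -1.0599] 6.025
1288
[ 0.5274 -0.2272  0.0901] [ 0.5725 -0.2194  0.1551]
((0.5496421456336975, 0.12000782787799835), (0.0646679624915123, 0.031508274376392365), 71.02544403076172) [[0.5242 0.0946]
 [0.554  0.0843]
 [0.5751 0.1455]
 [0.5453 0.1557]]
[-0.0125  0.9962  0.0866] [ 0.5523 -0.2225  0.1372]
```

View pics/w4.png

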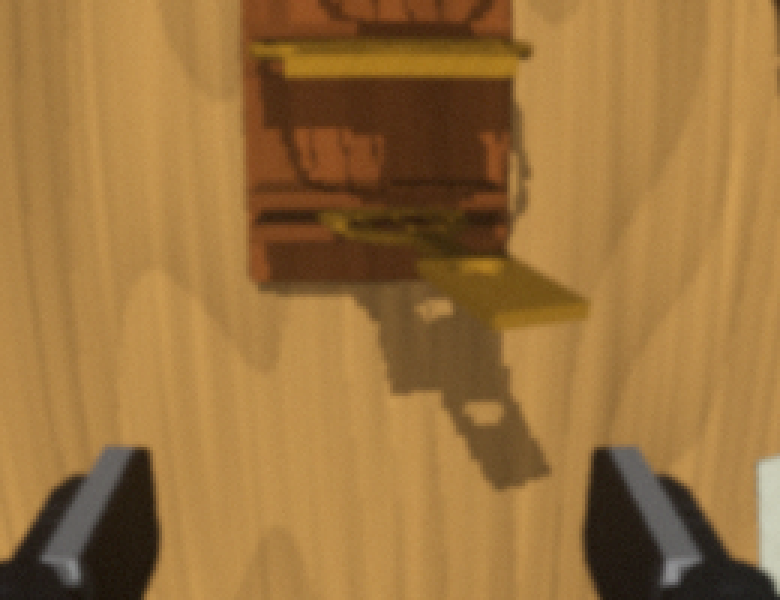

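The frame settled tilted 19° in its own plane: plate at crop px (430–590, 260–325), leaning toward +x. I'll tilt the tool to match the plate and grip it there.

```bash
cat >> h.py <<'E'
def deltaM(p,M):
    s=ctrl.get_state(); R0=R.from_quat(s["tcp_rot"])
    return np.round(np.r_[R0.inv().apply(np.array(p)-s["eef_pos"]),(R0.inv()*R.from_matrix(M)).as_rotvec()],4).tolist()
def plateM(a,n):
    a=np.array(a)/np.linalg.norm(a);x=n-np.dot(n,a)*a;x/=np.linalg.norm(x);return np.c_[x,np.cross(-a,x),-a]
E
python3 - <<'E'
from h import *
a=np.array([.324,-.078,.943]);M=plateM(a,np.array([-.0125,.9962,.0866]));p=np.array([.5497,-.223,.1205])
print(M,p+.075*a,deltaM(p+.075*a,M))
E
```

```text
[[-0.01247048  0.94599203 -0.32394995]
 [ 0.99615801  0.03983835  0.07798795]
 [ 0.08668161 -0.3217328  -0.94285434]] [ 0.574    -0.22885   0.191225] [-0.0075, 0.0632, 0.0267, 0.3263, 0.078, -0.0472]
```

carry_out --deltas '[-0.0075,0.063,0.01,0.16,0.04,-0.02,-0.0075,0.063,0.027,0.326,0.078,-0.047,-0.0075,0.063,0.027,0.326,0.078,-0.047,-0.0075,0.063,0.027,0.326,0.078,-0.047,-0.0075,0.063,0.027,0.326,0.078,-0.047]' --grip 100 --grip_force 20

```text
time: 6.7
eef_pos: [0.5749, -0.2298, 0.1961]
tcp_rot: [0.688, 0.706, -0.085, -0.141]
contact_force: [0.3, -0.4, 0.4]
opening: 1.004
finger_force: 0.0
```

```bash
python3 - <<'E'
from h import *
np.set_printoptions(precision=4,suppress=True)
a=np.array([.324,-.078,.943]);M=plateM(a,np.array([-.0125,.9962,.0866]));p=np.array([.5497,-.223,.1205])
rgb,W0=wcloud()
s=ctrl.get_state();print(s["eef_pos"],s["contact_force"]);print(deltaM(p,M))
t=plate(W0,(.47,.6,-.26,-.19),.09,.18)
# in target tool frame
q=(t-p)@M;print(len(q),q.min(0),q.max(0));h=cv2.minAreaRect(q[:,1:].astype(np.float32));print(h)
f=q[(q[:,2]>-.022)&(q[:,2]<0)];print(f.min(0),f.max(0),np.median(f,0),np.linalg.svd(f-f.mean(0))[2][2])
E
```

```text
[ 0.5749 -0.2299  0.1964] [-0.531  -0.485   0.3046]
[0.0009, 0.0002, 0.0803, 0.0078, 0.0043, -0.0016]
914 [-0.0029 -0.0152 -0.0315] [0.0044 0.0154 0.0308]
((0.00033127330243587494, -0.0003073606640100479), (0.06208533048629761, 0.03041825070977211), 89.2711410522461)
[ 0.0011 -0.0151 -0.022 ] [ 0.0042  0.0154 -0.    ] [ 0.0025  0.0004 -0.0132] [-0.9972 -0.0471 -0.0575]
```

carry_out --deltas '[0.001,0,0.03,0.008,0.004,0,0.001,0,0.06,0.008,0.004,0,0.001,0,0.08,0.008,0.004,0,0.001,0,0.08,0.008,0.004,0,0.001,0,0.08,0.008,0.004,0]' --grip 60 --grip_force 20

```text
time: 7.38
eef_pos: [0.5503, -0.2231, 0.1202]
tcp_rot: [0.688, 0.706, -0.087, -0.146]
contact_force: [0.3, -0.4, 0.3]
opening: 0.6
finger_force: 0.0
```

carry_out --deltas '[0,0,0,0,0,0,0,0,0,0,0,0,0,0,0,0,0,0]' --grip 42

```text
time: 7.75
eef_pos: [0.5497, -0.2227, 0.1188]
tcp_rot: [0.688, 0.706, -0.087, -0.147]
contact_force: [0.2, -0.1, 0.3]
opening: 0.424
finger_force: 0.0
```

```bash
python3 - <<'E'
from h import *
np.set_printoptions(precision=4,suppress=True)
s=ctrl.get_state();p=s["eef_pos"];M=R.from_quat(s["tcp_rot"]).as_matrix();print(p,s["opening"],s["contact_force"])
rgb,W0=wcloud();save("w5.png",rgb[150:350,200:460].repeat(3,0).repeat(3,1))
q=(W0-p)@M
t=q.reshape(-1,3);c=rgb.reshape(-1,3).astype(int)
k=(abs(t[:,0])<.02)&(abs(t[:,1])<.07)&(t[:,2]<.03)&(t[:,2]>-.05)&(c[:,0]-c[:,2]>50);g=t[k];print("brass",len(g),g.min(0),g.max(0),np.percentile(g,[2,98],0))
E
```

```text
[ 0.5497 -0.2227  0.1188] 0.4244390005114175 [ 0.2054 -0.1135  0.305 ]
brass 2507 [-0.0104 -0.0322 -0.05  ] [0.0125 0.0312 0.0275] [[-0.0036 -0.0184 -0.0327]
 [ 0.0077  0.0144  0.0205]]
```

View pics/w5.png

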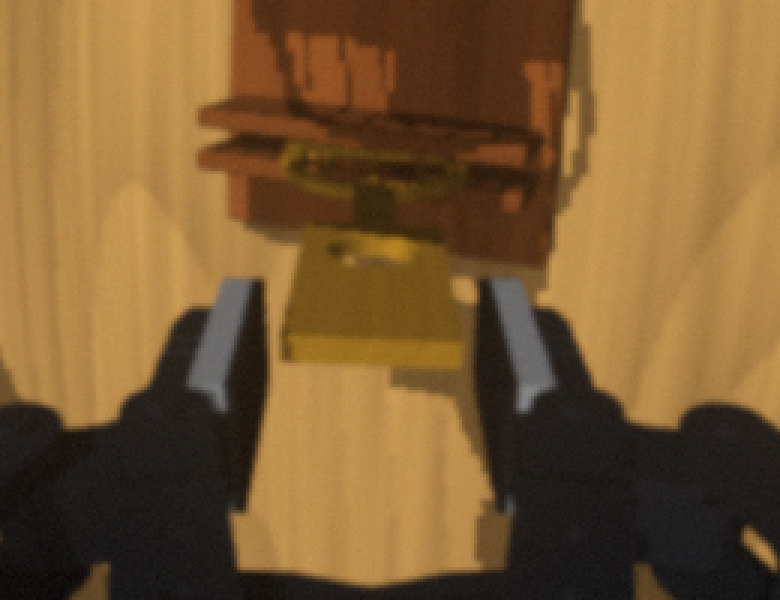

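The pads (crop px 265 and 480) straddle the plate (285–465) evenly. Closing gently. (Nine pictures viewed.)

carry_out --deltas '[0,0,0,0,0,0,0,0,0,0,0,0,0,0,0,0,0,0]' --grip 30 --grip_force 25

```text
time: 8.18
eef_pos: [0.5495, -0.2226, 0.1186]
tcp_rot: [0.688, 0.706, -0.087, -0.147]
contact_force: [0.9, -0.5, 1.5]
opening: 0.332
finger_force: 24.6
```

```bash
python3 - <<'E'
from h import *
s=ctrl.get_state();M=R.from_quat(s["tcp_rot"])
print(M.inv().apply([0,0,1]),deltaM(s["eef_pos"]+[0,0,.19],M.as_matrix()),deltaM(s["eef_pos"]+[0,0,.19],Rt(90)))
E
```

```text
[ 0.08772274 -0.32527832 -0.94154062] [0.0167, -0.0618, -0.1789, 0.0, 0.0, 0.0] [0.0167, -0.0618, -0.1789, -0.3329, -0.0851, 0.0258]
```

carry_out --deltas '[0.0018,-0.0065,-0.0188,0,0,0,0.0053,-0.0195,-0.0565,0,0,0,0.0105,-0.039,-0.113,0,0,0,0.0167,-0.062,-0.179,-0.16,-0.04,0.01,0.0167,-0.062,-0.179,-0.33,-0.085,0.026]' --grip 25 --grip_force 40

```text
time: 8.8
eef_pos: [0.5521, -0.2241, 0.318]
tcp_rot: [0.707, 0.707, 0.002, 0.008]
contact_force: [0.1, 0.3, -0.5]
opening: 0.326
finger_force: 39.6
```

```bash
cat >> h.py <<'E'
EX=np.array([-np.sin(np.radians(9)),np.cos(np.radians(9)),0]);EY=np.array([-EX[1],EX[0],0])
ROOT=np.array([.5887,.2576,.190])
def hk(L,dz=0,dy=0): # point L out from beam, dz above axis
    return ROOT-L*EX+dy*EY+np.array([0,0,dz])
def held(w):
    s=ctrl.get_state();rgb,W0=wcloud();q=((W0-s["eef_pos"])@R.from_quat(s["tcp_rot"]).as_matrix())
    t=q.reshape(-1,3);c=rgb.reshape(-1,3).astype(int)
    k=(abs(t[:,0])<.02)&(abs(t[:,1])<w/2+.0)&(t[:,2]<.02)&(t[:,2]>-.05)&(c[:,0]-c[:,2]>40);g=t[k]
    print("state",np.round(s["eef_pos"],4),"open",s["opening"],"ff",s["finger_force"],"cf",np.round(s["contact_force"],2))
    print("held",len(g),np.percentile(g,[1,50,99],0).round(4).tolist());
    f=g[(g[:,2]>-.025)&(g[:,2]<.015)]
    if len(f)>20:
        A=np.c_[f[:,1:],np.ones(len(f))]
        for _ in range(3):
            co=np.linalg.lstsq(A,f[:,0],rcond=None)[0];r=abs(A@co-f[:,0]);A=A[r<.002];f=f[r<.002]
        print("face x = %.3f y + %.3f z + %.4f"%tuple(co),len(f))
E
python3 - <<'E'
from h import *
held(.03)
print(delta(hk(.12,.0205+.10),99))
E
```

```text
state [ 0.5521 -0.2241  0.318 ] open 0.3263801519193749 ff 39.61776095442474 cf [ 0.1   0.33 -0.5 ]
held 2313 [[-0.0084, -0.0146, -0.0361], [0.0018, -0.0003, -0.0184], [0.0038, 0.014, 0.0195]]
face x = -0.047 y + -0.054 z + 0.0014 1183
[0.3615, 0.0584, 0.0039, 0.0119, 0.0084, -0.1578]
```

carry_out --deltas '[0.3615,0.058,0.004,0.012,0.008,-0.158,0.3615,0.058,0.004,0.012,0.008,-0.158,0.3615,0.058,0.004,0.012,0.008,-0.158,0.3615,0.058,0.004,0.012,0.008,-0.158,0.3615,0.058,0.004,0.012,0.008,-0.158]'

```text
time: 9.48
eef_pos: [0.5985, 0.0879, 0.3055]
tcp_rot: [0.649, 0.761, -0.003, -0.009]
contact_force: [-0.0, -1.1, -0.3]
opening: 0.323
finger_force: 39.7
```

```bash
python3 - <<'E'
from h import *
print(delta(hk(.12,.0205),99))
E
```

```text
[0.0482, 0.0185, 0.0951, -0.0159, -0.0094, 0.001]
```

carry_out --deltas '[0.048,0.0185,0.0,0,0,0,0.048,0.0185,0.05,0,0,0,0.048,0.0185,0.095,0,0,0,0.048,0.0185,0.095,0,0,0,0.048,0.0185,0.095,0,0,0]'

```text
time: 10.1
eef_pos: [0.609, 0.1368, 0.2125]
tcp_rot: [0.649, 0.761, -0.002, -0.008]
contact_force: [0.6, -0.6, -1.0]
opening: 0.322
finger_force: 39.7
```

```bash
python3 - <<'E'
from h import *
np.set_printoptions(precision=4,suppress=True)
held(.03)
ctrl.read_camera("top")
s=ctrl.get_state();print(s["eef_pos"],delta(hk(.12,.0205),99))
# hook tip visible in wrist view?
rgb,W0=wcloud();W=W0.reshape(-1,3);W=W[~np.isnan(W[:,0])]
L=-(W-ROOT)@EX;Y=(W-ROOT)@EY
for a in (.088,.08,.06,.05):
    k=(abs(L-a)<.003)&(abs(Y)<.012)&(W[:,2]>.18)&(W[:,2]<.21)
    if k.sum():print(a,k.sum(),Y[k].min(),Y[k].max(),W[k,2].max())
E
```

```text
state [0.609  0.1368 0.2125] open 0.32180884700006573 ff 39.74946456961334 cf [ 0.61 -0.6  -1.03]
held 2360 [[-0.0083, -0.0144, -0.0425], [0.002, -0.0001, -0.0186], [0.0041, 0.0141, 0.0195]]
face x = -0.050 y + -0.050 z + 0.0016 1189
[0.6097 0.1368 0.2139] [0.0025, -0.0019, 0.0034, -0.0094, -0.0091, 0.0006]
0.088 141 -0.004040729353691622 0.00370235810174933 0.2052555469451486
0.08 157 -0.004035518126034421 0.0038499747083619 0.20112512544109099
0.06 138 -0.003993160161620345 0.0038964247209883887 0.19552831230818615
0.05 139 -0.0039639462618471025 0.0038652604451260616 0.19511415043841432
```

```bash
cat >> h.py <<'E'
def eye(w):
    s=ctrl.get_state();rgb,W0=wcloud();q=((W0-s["eef_pos"])@R.from_quat(s["tcp_rot"]).as_matrix()).reshape(-1,3)
    q=q[~np.isnan(q[:,0])];f=q[(abs(q[:,0]-.0015)<.004)&(abs(q[:,1])<w/2+.002)&(abs(q[:,2])<.06)]
    c=f[abs(f[:,1])<.003];h,e=np.histogram(c[:,2],np.arange(-.036,.036,.002));print("col",list(zip((e*1000).round().astype(int),h)))
    r=f[abs(f[:,2]-.0105)<.003];h,e=np.histogram(r[:,1],np.arange(-.03,.03,.002));print("row",list(zip((e*1000).round().astype(int),h)))
E
python3 - <<'E'
from h import *
eye(.03); s=ctrl.get_state();print(s["eef_pos"],s["time"],delta(hk(.12,.0205),99))
E
```

```text
col [(np.int64(-36), np.int64(0)), (np.int64(-34), np.int64(27)), (np.int64(-32), np.int64(94)), (np.int64(-30), np.int64(21)), (np.int64(-28), np.int64(23)), (np.int64(-26), np.int64(19)), (np.int64(-24), np.int64(18)), (np.int64(-22), np.int64(17)), (np.int64(-20), np.int64(20)), (np.int64(-18), np.int64(15)), (np.int64(-16), np.int64(11)), (np.int64(-14), np.int64(15)), (np.int64(-12), np.int64(24)), (np.int64(-10), np.int64(11)), (np.int64(-8), np.int64(17)), (np.int64(-6), np.int64(10)), (np.int64(-4), np.int64(19)), (np.int64(-2), np.int64(16)), (np.int64(0), np.int64(2)), (np.int64(2), np.int64(1)), (np.int64(4), np.int64(0)), (np.int64(6), np.int64(0)), (np.int64(8), np.int64(0)), (np.int64(10), np.int64(0)), (np.int64(12), np.int64(0)), (np.int64(14), np.int64(0)), (np.int64(16), np.int64(3)), (np.int64(18), np.int64(39)), (np.int64(20), np.int64(16)), (np.int64(22), np.int64(6)), (np.int64(24), np.int64(9)), (np.int64(26), np.int64(12)), (np.int64(28), np.int64(10)), (np.int64(30), np.int64(6)), (np.int64(32), np.int64(8))]
row [(np.int64(-30), np.int64(0)), (np.int64(-28),
[... 196 characters left out ...]
np.int64(-14), np.int64(8)), (np.int64(-12), np.int64(9)), (np.int64(-10), np.int64(10)), (np.int64(-8), np.int64(0)), (np.int64(-6), np.int64(0)), (np.int64(-4), np.int64(0)), (np.int64(-2), np.int64(0)), (np.int64(0), np.int64(0)), (np.int64(2), np.int64(0)), (np.int64(4), np.int64(0)), (np.int64(6), np.int64(1)), (np.int64(8), np.int64(11)), (np.int64(10), np.int64(8)), (np.int64(12), np.int64(10)), (np.int64(14), np.int64(5)), (np.int64(16), np.int64(0)), (np.int64(18), np.int64(0)), (np.int64(20), np.int64(0)), (np.int64(22), np.int64(0)), (np.int64(24), np.int64(0)), (np.int64(26), np.int64(0))]
[0.60939049 0.13679797 0.21325613] 10.3 [0.0025, -0.0015, 0.0028, -0.0101, -0.0092, 0.0005]
```

carry_out --deltas '[0,-0.0015,0.0035,-0.009,0.041,-0.05,0,-0.0015,0.0035,-0.009,0.041,-0.05,0,-0.0015,0.0035,-0.009,0.041,-0.05]'

```text
time: 10.68
eef_pos: [0.6069, 0.1366, 0.2078]
tcp_rot: [0.63, 0.776, 0.015, -0.02]
contact_force: [-0.3, 0.1, -1.2]
opening: 0.321
finger_force: 39.8
```

```bash
python3 - <<'E'
from h import *
held(.03)
p=ctrl.get_state()["eef_pos"];print("L",-(p-ROOT)@EX,"Y",(p-ROOT)@EY,"eye dz",p[2]-.0095-.19)
s=ctrl.get_state();print(R.from_quat(s["tcp_rot"]).inv().apply(np.c_[EX,EY,[0,0,1]].T).round(3).tolist())
E
```

```text
state [0.6069 0.1366 0.2078] open 0.32093576152920067 ff 39.756810679100454 cf [-0.27  0.13 -1.2 ]
held 2364 [[-0.0086, -0.0144, -0.0424], [0.0019, -0.0001, -0.0188], [0.0041, 0.0142, 0.0195]]
face x = -0.050 y + -0.052 z + 0.0016 1191
L 0.12219328676972242 Y 0.001013964728009892 eye dz 0.008095841551781918
[[0.997, 0.05, 0.05], [0.05, -0.999, 0.006], [0.051, -0.003, -0.999]]
```

carry_out --deltas '[0.018,0.0019,-0.0006,0,0,0,0.0334,0.0027,0.0017,0,0,0,0.0407,0.0031,0.0066,0,0,0,0.0484,0.0035,0.0115,0,0,0,0.0573,0.0039,0.0139,0,0,0]'

```text
time: 11.35
eef_pos: [0.5979, 0.1947, 0.1951]
tcp_rot: [0.63, 0.776, 0.014, -0.021]
contact_force: [-0.4, -1.3, 1.7]
opening: 0.324
finger_force: 40.0
```

```bash
cat >> h.py <<'E'
def st(off=.0095):
    s=ctrl.get_state();p=s["eef_pos"];f=s["contact_force"]
    print("t",s["time"],"L %.4f Y %.4f eyedz %.4f"%(-(p-ROOT)@EX,(p-ROOT)@EY,p[2]-off-.19),"F ex %.2f ey %.2f z %.2f"%(f@EX,f@EY,f[2]),"open",round(s["opening"],3),round(s["finger_force"],1))
E
python3 - <<'E'
from h import *
held(.03);st()
E
```

```text
state [0.5979 0.1947 0.1951] open 0.32362371901397474 ff 40.00055519398302 cf [-0.38 -1.26  1.75]
held 2681 [[-0.019, -0.0144, -0.0361], [0.0021, 0.0004, -0.0127], [0.0186, 0.014, 0.0188]]
face x = -0.038 y + 0.004 z + 0.0024 766
t 11.4 L 0.0627 Y 0.0007 eyedz -0.0043 F ex -0.51 ey -0.57 z 0.20 open 0.327 39.8
```

carry_out --deltas '[0.008,0.0004,-0.0008,0,0,0,0.016,0.0008,-0.0006,0,0,0,0.022,0.0011,-0.0004,0,0,0,0.022,0.0011,-0.0004,0,0,0]'

```text
time: 11.9
eef_pos: [0.5948, 0.2164, 0.1975]
tcp_rot: [0.63, 0.777, 0.015, -0.021]
contact_force: [0.5, 0.5, -0.9]
opening: 0.327
finger_force: 39.8
```

carry_out --deltas '[0.002,0.0001,0.0001,0,0,0,0.004,0.0002,0.0002,0,0,0,0.004,0.0002,0.0002,0,0,0]'

```text
time: 12.28
eef_pos: [0.5942, 0.2199, 0.1974]
tcp_rot: [0.63, 0.776, 0.015, -0.021]
contact_force: [-0.4, -1.0, -1.1]
opening: 0.326
finger_force: 39.8
```

```bash
python3 - <<'E'
from h import *
st();held(.03);st()
E
```

```text
t 12.275 L 0.0381 Y 0.0004 eyedz -0.0021 F ex -0.90 ey 0.55 z -1.12 open 0.326 39.8
state [0.5942 0.2199 0.1974] open 0.3255717725900447 ff 39.75532727781683 cf [-0.4  -0.98 -1.12]
held 2975 [[-0.0029, -0.0142, -0.0328], [0.0026, -0.0, -0.008], [0.0194, 0.0139, 0.0183]]
face x = -0.025 y + 0.146 z + 0.0056 432
t 12.325 L 0.0382 Y 0.0004 eyedz -0.0021 F ex -1.15 ey -0.42 z -0.36 open 0.321 39.8
```

carry_out --deltas '[0.0015,0.0001,0.0001,0,0,0,0.003,0.0002,0.0002,0,0,0,0.003,0.0002,0.0002,0,0,0]'

```text
time: 12.7
eef_pos: [0.5938, 0.223, 0.1974]
tcp_rot: [0.63, 0.776, 0.015, -0.021]
contact_force: [-0.7, 0.2, -0.3]
opening: 0.323
finger_force: 39.8
```

carry_out --deltas '[0.001,0,0,0,0,0,0.001,0,0,0,0,0]'

```text
time: 12.95
eef_pos: [0.5936, 0.2239, 0.1974]
tcp_rot: [0.63, 0.776, 0.015, -0.021]
contact_force: [-0.4, -0.6, -1.3]
opening: 0.323
finger_force: 39.8
```

carry_out --deltas '[0.001,0,0,0,0,0,0.001,0,0,0,0,0]'

```text
time: 13.2
eef_pos: [0.5934, 0.2249, 0.1975]
tcp_rot: [0.63, 0.776, 0.015, -0.021]
contact_force: [0.9, 0.2, -0.2]
opening: 0.324
finger_force: 39.8
```

carry_out --deltas '[0.001,0,0,0,0,0,0.001,0,0,0,0,0]'

```text
time: 13.45
eef_pos: [0.5932, 0.2259, 0.1976]
tcp_rot: [0.63, 0.776, 0.015, -0.021]
contact_force: [0.4, -0.6, -0.6]
opening: 0.323
finger_force: 39.8
```

carry_out --deltas '[0.001,0,0,0,0,0,0.001,0,0,0,0,0]'

```text
time: 13.7
eef_pos: [0.593, 0.2269, 0.1976]
tcp_rot: [0.63, 0.776, 0.015, -0.021]
contact_force: [-0.4, 0.1, -0.7]
opening: 0.323
finger_force: 39.8
```

carry_out --deltas '[0.001,0,0,0,0,0,0.001,0,0,0,0,0]'

```text
time: 13.95
eef_pos: [0.5928, 0.2278, 0.1976]
tcp_rot: [0.63, 0.776, 0.015, -0.021]
contact_force: [-0.0, 0.4, -0.5]
opening: 0.322
finger_force: 39.8
```

carry_out --deltas '[0.001,0,0,0,0,0,0.001,0,0,0,0,0]'

```text
time: 14.2
eef_pos: [0.5927, 0.2285, 0.1977]
tcp_rot: [0.63, 0.776, 0.014, -0.021]
contact_force: [0.3, -0.9, -0.1]
opening: 0.321
finger_force: 39.8
```

carry_out --deltas '[0.001,0,0,0,0,0,0.001,0,0,0,0,0]'

```text
time: 14.45
eef_pos: [0.5925, 0.2294, 0.1977]
tcp_rot: [0.63, 0.776, 0.014, -0.021]
contact_force: [0.4, -1.8, -0.1]
opening: 0.326
finger_force: 39.8
```

```bash
python3 - <<'E'
from h import *
st()
rgb,W0=wcloud();save("w6.png",rgb[100:300,200:460].repeat(3,0).repeat(3,1))
s=ctrl.get_state()
W=W0.reshape(-1,3);W=W[~np.isnan(W[:,0])];L=-(W-ROOT)@EX;Y=(W-ROOT)@EY
# profile beyond plate: nut & plate by height at |Y|<12
for z in np.arange(.155,.232,.006):
    k=(abs(W[:,2]-z)<.003)&(abs(Y)<.013)&(L>.005)&(L<.06)
    if k.sum(): print(round(z,3),k.sum(),np.percentile(L[k],[1,25,50,75,99]).round(4))
E
```

```text
t 14.45 L 0.0284 Y 0.0007 eyedz -0.0018 F ex -1.82 ey -0.11 z -0.13 open 0.326 39.8
0.173 4 [0.0299 0.03   0.0302 0.0306 0.0313]
0.179 9 [0.0188 0.0292 0.03   0.0303 0.0305]
0.185 58 [0.018  0.0187 0.019  0.0293 0.03  ]
0.191 571 [0.0056 0.0125 0.0186 0.0294 0.0596]
0.197 591 [0.0072 0.0193 0.0232 0.0272 0.0572]
0.203 298 [0.0189 0.0233 0.0277 0.0283 0.0288]
0.209 176 [0.0273 0.0277 0.028  0.0282 0.0286]
0.215 196 [0.0269 0.0273 0.0275 0.0277 0.0281]
0.221 197 [0.0196 0.0269 0.0271 0.0273 0.0276]
0.227 652 [0.0178 0.0268 0.0276 0.0295 0.0316]
```

carry_out --deltas '[0.001,0,0,0,0,0,0.001,0,0,0,0,0]' --grip_force 60

```text
time: 14.75
eef_pos: [0.5923, 0.2303, 0.1977]
tcp_rot: [0.63, 0.776, 0.014, -0.021]
contact_force: [0.9, -3.0, -1.0]
opening: 0.312
finger_force: 59.0
```

carry_out --deltas '[0.001,0,0,0,0,0,0.001,0,0,0,0,0]'

```text
time: 15.0
eef_pos: [0.5921, 0.2312, 0.1977]
tcp_rot: [0.63, 0.776, 0.014, -0.021]
contact_force: [0.8, -4.4, -0.5]
opening: 0.314
finger_force: 59.1
```

carry_out --deltas '[0,0,0,0,0.03,0,0,0,0,0,0.06,0,0,0,0,0,0.06,0]'

```text
time: 15.38
eef_pos: [0.5922, 0.2311, 0.1979]
tcp_rot: [0.63, 0.775, 0.034, -0.045]
contact_force: [1.5, -4.1, -1.3]
opening: 0.306
finger_force: 59.2
```

```bash
cat >> h.py <<'E'
def prof(zs=np.arange(.173,.232,.006)):
    st();rgb,W0=wcloud();st()
    W=W0.reshape(-1,3);W=W[~np.isnan(W[:,0])];L=-(W-ROOT)@EX;Y=(W-ROOT)@EY
    for z in zs:
        k=(abs(W[:,2]-z)<.003)&(abs(Y)<.013)&(L>.005)&(L<.06)
        if k.sum(): print(round(z,3),k.sum(),np.percentile(L[k],[1,25,50,75,99]).round(4))
E
python3 - <<'E'
from h import *
prof()
E
```

```text
t 15.375 L 0.0267 Y 0.0007 eyedz -0.0016 F ex -4.33 ey -0.82 z -1.25 open 0.306 59.2
t 15.425 L 0.0265 Y 0.0007 eyedz -0.0016 F ex -3.52 ey -0.69 z -1.60 open 0.311 59.2
0.173 3 [0.03   0.03   0.0301 0.0303 0.0305]
0.179 14 [0.0205 0.0295 0.0298 0.0299 0.0304]
0.185 54 [0.0182 0.0187 0.0191 0.0195 0.0297]
0.191 566 [0.0052 0.0129 0.019  0.0503 0.0595]
0.197 615 [0.0061 0.019  0.0227 0.0266 0.0569]
0.203 285 [0.0192 0.0235 0.0277 0.0283 0.0289]
0.209 121 [0.0273 0.0276 0.0278 0.028  0.0283]
0.215 170 [0.0267 0.0273 0.0274 0.0276 0.0281]
0.221 174 [0.0196 0.0266 0.0269 0.0271 0.0276]
0.227 642 [0.0183 0.0267 0.0279 0.0297 0.0362]
```

carry_out --deltas '[0.001,0,0.0001,0,0,0,0.0018,0,0.0002,0,0,0,0.0018,0,0.0002,0,0,0]'

```text
time: 15.8
eef_pos: [0.5919, 0.2329, 0.1979]
tcp_rot: [0.629, 0.776, 0.033, -0.044]
contact_force: [2.3, -4.9, -1.4]
opening: 0.309
finger_force: 59.4
```

carry_out --deltas '[0.0007,0,0.0001,0,0,0,0.0007,0,0.0001,0,0,0,0.0007,0,0.0001,0,0,0]'

```text
time: 16.18
eef_pos: [0.5918, 0.2333, 0.1979]
tcp_rot: [0.629, 0.776, 0.033, -0.043]
contact_force: [2.4, -6.9, -1.1]
opening: 0.311
finger_force: 59.5
```

carry_out --deltas '[-0.0012,0,0.001,0,0,0,-0.0024,0,0.003,0,0,0,-0.0024,0,0.003,0,0,0]' --grip_force 25

```text
time: 16.55
eef_pos: [0.5925, 0.232, 0.1962]
tcp_rot: [0.629, 0.775, 0.034, -0.043]
contact_force: [0.7, -6.0, 2.7]
opening: 0.31
finger_force: 59.7
```

carry_out --deltas '[0,0,0,0,0,0,0,0,0,0,0,0,0,0,0,0,0,0]' --grip 60

```text
time: 16.92
eef_pos: [0.5915, 0.233, 0.1945]
tcp_rot: [0.629, 0.775, 0.034, -0.045]
contact_force: [0.5, 0.0, 0.2]
opening: 0.599
finger_force: 0.0
```

```bash
python3 - <<'E'
from h import *
prof()
s=ctrl.get_state();print(s["tcp_rot"],delta(s["eef_pos"],99))
E
```

```text
t 16.925 L 0.0247 Y 0.0011 eyedz -0.0050 F ex -0.04 ey -0.51 z 0.20 open 0.599 0.0
t 16.975 L 0.0249 Y 0.0011 eyedz -0.0050 F ex 0.47 ey -0.07 z -0.79 open 0.6 0.0
0.173 7 [0.03   0.0302 0.0303 0.0305 0.0307]
0.179 11 [0.0191 0.0243 0.0298 0.0302 0.0308]
0.185 44 [0.0133 0.0187 0.0188 0.0293 0.03  ]
0.191 599 [0.0054 0.0126 0.0189 0.049  0.0592]
0.197 633 [0.0064 0.019  0.0227 0.0268 0.0583]
0.203 304 [0.0188 0.0239 0.0279 0.0286 0.0293]
0.209 133 [0.0274 0.0279 0.0281 0.0283 0.0287]
0.215 195 [0.0267 0.0273 0.0276 0.0278 0.0283]
0.221 167 [0.0266 0.0269 0.0271 0.0274 0.0279]
0.227 602 [0.0264 0.0274 0.0288 0.0303 0.0318]
[ 0.6289093   0.77545392  0.03363635 -0.04486542] [0.0, 0.0, 0.0, -0.0071, -0.112, 0.0508]
```

Small frame is on the hook, pressed home at about 7 N peak, and released; it reads the same pose as when pressed, so it hangs flat. On to the medium.

carry_out --deltas '[0.0045,-0.0003,-0.0398,0,0,0,0.0095,-0.0006,-0.0845,0,-0.056,0.025,0.0095,-0.0006,-0.0845,0,-0.112,0.051]' --grip 75

```text
time: 17.35
eef_pos: [0.5938, 0.2328, 0.2858]
tcp_rot: [0.65, 0.76, 0.001, 0.002]
contact_force: [0.3, -0.2, -0.1]
opening: 0.749
finger_force: 0.0
```

```bash
python3 - <<'E'
from h import *
st();print(delta([.5205,-.0905,.26],89))
rgb,W0=wcloud();W=W0.reshape(-1,3);W=W[~np.isnan(W[:,0])];L=-(W-ROOT)@EX;Y=(W-ROOT)@EY
k=(abs(L-.028)<.012)&(abs(Y)<.02)&(W[:,2]>.205)&(W[:,2]<.235);g=np.c_[L,Y,W[:,2]][k];print(len(g),np.percentile(g,[1,50,99],0).round(4))
E
```

```text
t 17.35 L 0.0253 Y -0.0012 eyedz 0.0863 F ex -0.25 ey -0.30 z -0.11 open 0.749 0.0
[-0.308, -0.1226, 0.0258, 0.0034, 0.0012, 0.1731]
506 [[ 0.0276 -0.0138  0.2052]
 [ 0.0286  0.001   0.2249]
 [ 0.0324  0.0156  0.2281]]
```

carry_out --deltas '[-0.308,-0.1226,0,0,0,0.173,-0.308,-0.1226,0,0,0,0.173,-0.308,-0.1226,0,0,0,0.173,-0.308,-0.1226,0.02,0,0,0.173,-0.308,-0.1226,0.026,0,0,0.173]' --grip 100 --grip_force 25

```text
time: 18.02
eef_pos: [0.5224, -0.0723, 0.2588]
tcp_rot: [0.713, 0.702, -0.002, -0.002]
contact_force: [0.2, -0.2, 0.5]
opening: 1.002
finger_force: 0.0
```

```bash
python3 - <<'E'
from h import *
print(delta([.5205,-.0905,.23],89))
E
```

```text
[-0.0182, -0.0014, 0.0288, -0.0057, 0.0012, 0.0019]
```

carry_out --deltas '[-0.0182,-0.0014,0.03,0,0,0.002,-0.0182,-0.0014,0.03,0,0,0.002,-0.0182,-0.0014,0.03,0,0,0.002,-0.0182,-0.0014,0.03,0,0,0.002]'

```text
time: 18.52
eef_pos: [0.5221, -0.0881, 0.2307]
tcp_rot: [0.713, 0.701, -0.002, -0.001]
contact_force: [-0.4, 0.3, 0.3]
opening: 1.0
finger_force: 0.0
```

```bash
cat >> h.py <<'E'
def look(p,M,w):
    rgb,W0=wcloud();s=ctrl.get_state();t=plate(W0,(p[0]-.06,p[0]+.06,p[1]-.02,p[1]+.02),p[2],p[2]+.06)
    q=(t-np.array(p))@M;q=q[(abs(q[:,1])<w/2+.01)]
    f=q[(q[:,2]>-.022)&(q[:,2]<0)];u=q[q[:,2]<q[:,2].min()+.004]
    print("rel target: y",np.percentile(f[:,1],[.5,99.5]).round(4),"top z",np.percentile(q[:,2],.5).round(4),"top x",np.percentile(u[:,0],[1,99]).round(4),"n",np.linalg.svd(f-f.mean(0))[2][2].round(3),"face x",np.median(f[:,0]).round(4))
    print(s["eef_pos"],deltaM(p,M))
E
python3 - <<'E'
from h import *
look([.5205,-.0905,.130],Rt(89),.042)
E
```

```text
rel target: y [-0.0212  0.0204] top z -0.0311 top x [-0.0025  0.0038] n [ 1.    -0.001 -0.   ] face x 0.0029
[ 0.52204515 -0.08814855  0.23059151] [-0.0021, -0.0011, 0.1006, -0.0043, 0.0028, 0.0012]
```

carry_out --deltas '[-0.0016,-0.0015,0.04,0,0,0,-0.0016,-0.0015,0.075,0,0,0,-0.0016,-0.0015,0.1,0,0,0,-0.0016,-0.0015,0.1,0,0,0,-0.0016,-0.0015,0.1,0,0,0]' --grip 75

```text
time: 19.2
eef_pos: [0.5202, -0.0908, 0.1309]
tcp_rot: [0.713, 0.701, -0.002, -0.0]
contact_force: [0.3, -0.8, 0.8]
opening: 0.751
finger_force: 0.0
```

carry_out --deltas '[0,0,0,0,0,0,0,0,0,0,0,0,0,0,0,0,0,0]' --grip 57 --grip_force 25

```text
time: 19.58
eef_pos: [0.5193, -0.091, 0.1298]
tcp_rot: [0.714, 0.701, -0.003, -0.001]
contact_force: [-0.4, -1.2, 0.5]
opening: 0.566
finger_force: 0.0
```

```bash
python3 - <<'E'
from h import *
s=ctrl.get_state();look(list(s["eef_pos"]),R.from_quat(s["tcp_rot"]).as_matrix(),.042)
E
```

```text
rel target: y [-0.0195  0.0218] top z -0.0597 top x [-0.0098  0.0126] n [-1.     0.002  0.003] face x 0.0034
[ 0.51917839 -0.09095035  0.12962063] [-0.0, 0.0001, -0.0002, -0.0004, -0.0001, -0.0]
```

Centred to about 1 mm. Closing gently.

carry_out --deltas '[0,0.001,0,0,0,0,0,0.001,0,0,0,0]' --grip 50

```text
time: 19.88
eef_pos: [0.5202, -0.091, 0.1293]
tcp_rot: [0.714, 0.701, -0.003, -0.001]
contact_force: [0.5, -0.8, 0.1]
opening: 0.502
finger_force: 0.2
```

carry_out --deltas '[0,0,0,0,0,0,0,0,0,0,0,0,0,0,0,0,0,0]' --grip 42

```text
time: 20.25
eef_pos: [0.5203, -0.091, 0.1295]
tcp_rot: [0.714, 0.701, -0.003, -0.001]
contact_force: [0.3, 1.2, 1.6]
opening: 0.469
finger_force: 25.1
```

carry_out --deltas '[0,0,-0.02,0,0,0,0,0,-0.06,0,0,0,0,0,-0.095,0,0,0,0,0,-0.095,0,0,0]' --grip 40 --grip_force 45

```text
time: 20.75
eef_pos: [0.5221, -0.0912, 0.2272]
tcp_rot: [0.713, 0.701, -0.002, 0.001]
contact_force: [0.2, -0.4, -2.4]
opening: 0.451
finger_force: 45.3
```

```bash
python3 - <<'E'
from h import *
held(.042);eye(.042);print(delta(hk(.125,.0205+.015),99))
E
```

```text
state [ 0.5221 -0.0912  0.2272] open 0.45101040676993637 ff 45.33403870475013 cf [ 0.22 -0.37 -2.37]
held 3314 [[-0.0084, -0.0203, -0.0388], [0.0031, -0.0003, -0.0166], [0.0041, 0.0196, 0.0196]]
face x = 0.004 y + -0.003 z + 0.0032 1930
col [(np.int64(-36), np.int64(0)), (np.int64(-34), np.int64(0)), (np.int64(-32), np.int64(50)), (np.int64(-30), np.int64(85)), (np.int64(-28), np.int64(14)), (np.int64(-26), np.int64(22)), (np.int64(-24), np.int64(15)), (np.int64(-22), np.int64(32)), (np.int64(-20), np.int64(18)), (np.int64(-18), np.int64(15)), (np.int64(-16), np.int64(23)), (np.int64(-14), np.int64(22)), (np.int64(-12), np.int64(11)), (np.int64(-10), np.int64(16)), (np.int64(-8), np.int64(15)), (np.int64(-6), np.int64(17)), (np.int64(-4), np.int64(10)), (np.int64(-2), np.int64(18)), (np.int64(0), np.int64(15)), (np.int64(2), np.int64(2)), (np.int64(4), np.int64(0)), (np.int64(6), np.int64(0)), (np.int64(8), np.int64(0)), (np.int64(10), np.int64(0)), (np.int64(12), np.int64(0)), (np.int64(14), np.int64(0)), (np.int64(16), np.int64(0)), (np.int64(18), np.int64(11)), (np.int64(20), np.i
[... 399 characters left out ...]
3)), (np.int64(-16), np.int64(12)), (np.int64(-14), np.int64(12)), (np.int64(-12), np.int64(15)), (np.int64(-10), np.int64(5)), (np.int64(-8), np.int64(0)), (np.int64(-6), np.int64(0)), (np.int64(-4), np.int64(0)), (np.int64(-2), np.int64(0)), (np.int64(0), np.int64(0)), (np.int64(2), np.int64(0)), (np.int64(4), np.int64(0)), (np.int64(6), np.int64(0)), (np.int64(8), np.int64(8)), (np.int64(10), np.int64(14)), (np.int64(12), np.int64(15)), (np.int64(14), np.int64(12)), (np.int64(16), np.int64(13)), (np.int64(18), np.int64(13)), (np.int64(20), np.int64(5)), (np.int64(22), np.int64(0)), (np.int64(24), np.int64(0)), (np.int64(26), np.int64(0))]
[0.2262, 0.0842, -0.0036, -0.0084, 0.001, -0.1752]
```

carry_out --deltas '[0.226,0.084,-0.004,0,0,-0.175,0.226,0.084,-0.004,0,0,-0.175,0.226,0.084,-0.004,0,0,-0.175,0.226,0.084,-0.004,0,0,-0.175,0.226,0.084,-0.004,0,0,-0.175]'

```text
time: 21.48
eef_pos: [0.6077, 0.1372, 0.2236]
tcp_rot: [0.648, 0.762, -0.004, -0.004]
contact_force: [-0.3, -0.1, -1.1]
opening: 0.453
finger_force: 45.5
```

carry_out --deltas '[0,0,0,0,0,0,0,0,0,0,0,0]'

```text
time: 21.72
eef_pos: [0.608, 0.1326, 0.226]
tcp_rot: [0.65, 0.76, -0.004, -0.002]
contact_force: [-0.4, -0.5, -1.4]
opening: 0.45
finger_force: 45.5
```

```bash
python3 - <<'E'
from h import *
st(.0107);s=ctrl.get_state();print(R.from_quat(s["tcp_rot"]).inv().apply(np.c_[EX,EY,[0,0,1]].T).round(3).tolist());held(.042);st(.0107)
E
```

```text
t 21.725 L 0.1265 Y 0.0005 eyedz 0.0253 F ex -0.45 ey 0.44 z -1.44 open 0.45 45.5
[[1.0, -0.002, -0.001], [-0.002, -1.0, 0.009], [-0.001, -0.009, -1.0]]
state [0.608  0.1326 0.226 ] open 0.4501150422138147 ff 45.47053008136572 cf [-0.36 -0.51 -1.44]
held 3432 [[-0.0084, -0.0202, -0.0394], [0.0035, -0.0006, -0.0166], [0.0046, 0.0198, 0.0196]]
face x = 0.002 y + 0.012 z + 0.0037 1990
t 21.775 L 0.1266 Y 0.0002 eyedz 0.0258 F ex 0.79 ey 0.14 z -0.64 open 0.451 45.5
```

carry_out --deltas '[0,0,0.01,0,0,0,0,0,0.016,0,0,0,0,0,0.016,0,0,0,0,0,0.016,0,0,0]'

```text
time: 22.28
eef_pos: [0.6087, 0.1336, 0.2112]
tcp_rot: [0.65, 0.76, -0.003, -0.002]
contact_force: [-0.7, -0.1, -1.2]
opening: 0.451
finger_force: 45.5
```

```bash
python3 - <<'E'
from h import *
st(.0107)
E
```

```text
t 22.275 L 0.1256 Y -0.0004 eyedz 0.0105 F ex -0.01 ey 0.67 z -1.18 open 0.451 45.5
```

carry_out --deltas '[0.02,0,0.0005,0,0,0,0.0355,0,0.002,0,0,0,0.043,0,0.006,0,0,0,0.051,0,0.01,0,0,0,0.06,0,0.0125,0,0,0]'

```text
time: 22.9
eef_pos: [0.5988, 0.1935, 0.1979]
tcp_rot: [0.65, 0.76, -0.003, -0.002]
contact_force: [-0.4, 0.1, -0.7]
opening: 0.453
finger_force: 45.5
```

```bash
python3 - <<'E'
from h import *
st(.0107)
E
```

```text
t 22.9 L 0.0649 Y 0.0000 eyedz -0.0028 F ex 0.11 ey 0.36 z -0.69 open 0.453 45.5
```

carry_out --deltas '[0.009,0,-0.0004,0,0,0,0.017,0,-0.0005,0,0,0,0.022,0,-0.0005,0,0,0,0.0225,0,-0.0005,0,0,0]'

```text
time: 23.4
eef_pos: [0.5957, 0.2155, 0.1993]
tcp_rot: [0.649, 0.76, -0.003, -0.002]
contact_force: [-0.4, 0.8, -0.9]
opening: 0.452
finger_force: 45.5
```

carry_out --deltas '[0.0015,0,0,0,0,0,0.003,0,0,0,0,0,0.003,0,0,0,0,0]'

```text
time: 23.78
eef_pos: [0.5952, 0.2181, 0.199]
tcp_rot: [0.65, 0.76, -0.003, -0.002]
contact_force: [-0.5, -0.6, -0.8]
opening: 0.455
finger_force: 45.5
```

carry_out --deltas '[0.001,0,0,0,0,0,0.001,0,0,0,0,0]' --grip_force 60

```text
time: 24.02
eef_pos: [0.595, 0.2191, 0.199]
tcp_rot: [0.65, 0.76, -0.003, -0.002]
contact_force: [0.9, -0.6, -0.8]
opening: 0.442
finger_force: 60.1
```

carry_out --deltas '[0.001,0,0,0,0,0,0.001,0,0,0,0,0]'

```text
time: 24.28
eef_pos: [0.5949, 0.2202, 0.1991]
tcp_rot: [0.65, 0.76, -0.003, -0.002]
contact_force: [0.6, -0.4, -1.4]
opening: 0.434
finger_force: 60.1
```

```bash
python3 - <<'E'
from h import *
prof()
E
```

```text
t 24.275 L 0.0379 Y -0.0002 eyedz -0.0004 F ex -0.46 ey -0.51 z -1.37 open 0.434 60.1
t 24.325 L 0.0380 Y -0.0003 eyedz -0.0005 F ex 0.27 ey 0.20 z -1.04 open 0.438 60.1
0.173 6 [0.0285 0.0287 0.029  0.0292 0.0293]
0.179 15 [0.0187 0.0195 0.029  0.0291 0.0296]
0.185 65 [0.0182 0.0189 0.0191 0.0284 0.0296]
0.191 435 [0.0054 0.0108 0.0164 0.019  0.0296]
0.197 618 [0.0058 0.019  0.0227 0.0269 0.0295]
0.203 368 [0.0188 0.0239 0.0287 0.0292 0.0299]
0.209 225 [0.0284 0.0289 0.0291 0.0293 0.03  ]
0.215 234 [0.0285 0.0289 0.0292 0.0294 0.03  ]
0.221 255 [0.0284 0.029  0.0292 0.0294 0.0301]
0.227 1162 [0.0287 0.031  0.0341 0.0363 0.0396]
```

carry_out --deltas '[0.001,0,0,0,0,0,0.001,0,0,0,0,0]'

```text
time: 24.58
eef_pos: [0.5947, 0.2211, 0.1991]
tcp_rot: [0.649, 0.76, -0.003, -0.002]
contact_force: [0.2, -0.3, -0.9]
opening: 0.438
finger_force: 60.2
```

carry_out --deltas '[0.001,0,0,0,0,0,0.001,0,0,0,0,0]'

```text
time: 24.82
eef_pos: [0.5946, 0.222, 0.1991]
tcp_rot: [0.649, 0.76, -0.003, -0.002]
contact_force: [0.6, 0.1, -0.9]
opening: 0.436
finger_force: 60.2
```

carry_out --deltas '[0.001,0,0,0,0,0,0.001,0,0,0,0,0]'

```text
time: 25.08
eef_pos: [0.5945, 0.223, 0.1992]
tcp_rot: [0.65, 0.76, -0.003, -0.002]
contact_force: [0.6, -1.5, -0.5]
opening: 0.438
finger_force: 60.3
```

carry_out --deltas '[0.001,0,0,0,0,0,0.001,0,0,0,0,0]'

```text
time: 25.32
eef_pos: [0.5944, 0.2239, 0.1993]
tcp_rot: [0.65, 0.76, -0.003, -0.001]
contact_force: [0.4, -2.6, 1.7]
opening: 0.439
finger_force: 60.5
```

carry_out --deltas '[0.001,0,0,0,0,0,0.001,0,0,0,0,0]'

```text
time: 25.58
eef_pos: [0.5943, 0.2249, 0.1994]
tcp_rot: [0.65, 0.76, -0.003, -0.001]
contact_force: [-0.8, -1.9, 1.8]
opening: 0.44
finger_force: 60.7
```

```bash
python3 - <<'E'
from h import *
prof(np.arange(.185,.23,.006))
E
```

```text
t 25.575 L 0.0332 Y -0.0004 eyedz -0.0001 F ex -1.77 ey 1.10 z 1.77 open 0.44 60.7
t 25.625 L 0.0332 Y -0.0004 eyedz -0.0001 F ex -2.92 ey 1.28 z 0.72 open 0.44 60.7
0.185 50 [0.0147 0.0187 0.019  0.0195 0.031 ]
0.191 457 [0.0067 0.0127 0.0183 0.0256 0.0596]
0.197 583 [0.007  0.0189 0.0219 0.0258 0.0582]
0.203 296 [0.0193 0.0237 0.0275 0.028  0.0286]
0.209 137 [0.0264 0.0268 0.027  0.0273 0.0278]
0.215 160 [0.0257 0.0261 0.0263 0.0266 0.027 ]
0.221 198 [0.0244 0.0252 0.0254 0.0256 0.0259]
0.227 1067 [0.0244 0.0267 0.0291 0.0313 0.0344]
```

Pressing through the grip (30 mm above the bar) only tips the plates over the nut's rim. I'll seat the frame, release it, and press at bar height with the fingers straddling the bar.

carry_out --deltas '[-0.003,0,0.001,0,0,0,-0.003,0,0.003,0,0,0,-0.003,0,0.005,0,0,0]' --grip_force 25

```text
time: 26.0
eef_pos: [0.5949, 0.2225, 0.1963]
tcp_rot: [0.65, 0.76, -0.002, -0.002]
contact_force: [-4.2, -2.0, 11.2]
opening: 0.439
finger_force: 61.8
```

carry_out --deltas '[0,0,0,0,0,0,0,0,0,0,0,0,0,0,0,0,0,0]' --grip 62

```text
time: 26.38
eef_pos: [0.5942, 0.2223, 0.1934]
tcp_rot: [0.65, 0.76, -0.003, -0.002]
contact_force: [-0.1, -0.1, -0.3]
opening: 0.622
finger_force: 0.0
```

```bash
python3 - <<'E'
from h import *
prof(np.arange(.197,.23,.006))
E
```

```text
t 26.375 L 0.0357 Y 0.0001 eyedz -0.0061 F ex -0.11 ey 0.13 z -0.32 open 0.622 0.0
t 26.425 L 0.0358 Y 0.0000 eyedz -0.0061 F ex 0.88 ey 0.35 z -0.02 open 0.618 0.0
0.197 675 [0.0066 0.019  0.0224 0.0269 0.0295]
0.203 382 [0.0192 0.0238 0.0286 0.029  0.0297]
0.209 237 [0.0282 0.0288 0.0291 0.0293 0.0296]
0.215 267 [0.0283 0.0288 0.029  0.0293 0.0297]
0.221 290 [0.0283 0.0288 0.029  0.0293 0.0298]
0.227 1082 [0.0285 0.0303 0.0332 0.0362 0.0392]
```

Both hang plumb: small spans L = 29–34 mm, medium 34–39 mm. Now the straddled press.

carry_out --deltas '[-0.012,0,0,0,0,0,-0.022,0,0,0,0,0,-0.022,0,0,0,0,0]'

```text
time: 26.8
eef_pos: [0.5983, 0.1992, 0.1941]
tcp_rot: [0.65, 0.76, -0.003, -0.002]
contact_force: [0.6, 0.4, -0.9]
opening: 0.626
finger_force: 0.0
```

carry_out --deltas '[0,0,0,0,0,0,0,0,0.004,0,0,0,0,0,0.009,0,0,0,0,0,0.009,0,0,0]' --grip 18

```text
time: 27.3
eef_pos: [0.5974, 0.2004, 0.184]
tcp_rot: [0.649, 0.76, -0.004, -0.002]
contact_force: [-0.6, -0.1, 0.6]
opening: 0.183
finger_force: 0.0
```

```bash
python3 - <<'E'
from h import *
st(0)
E
```

```text
t 27.3 L 0.0578 Y 0.0004 eyedz -0.0060 F ex 0.03 ey 0.62 z 0.57 open 0.183 0.0
```

carry_out --deltas '[0.0025,0,0,0,0,0,0.005,0,0,0,0,0,0.005,0,0,0,0,0]'

```text
time: 27.68
eef_pos: [0.5972, 0.2056, 0.1853]
tcp_rot: [0.649, 0.76, -0.003, -0.002]
contact_force: [-0.1, -0.9, 0.6]
opening: 0.18
finger_force: 0.0
```

carry_out --deltas '[0.001,0,0,0,0,0,0.001,0,0,0,0,0]'

```text
time: 27.92
eef_pos: [0.597, 0.2063, 0.1851]
tcp_rot: [0.65, 0.76, -0.003, -0.002]
contact_force: [-0.2, -0.3, 0.9]
opening: 0.183
finger_force: 0.0
```

carry_out --deltas '[0.001,0,0,0,0,0,0.001,0,0,0,0,0]'

```text
time: 28.18
eef_pos: [0.5968, 0.2073, 0.1851]
tcp_rot: [0.65, 0.76, -0.003, -0.002]
contact_force: [0.0, 1.1, 0.6]
opening: 0.182
finger_force: 0.0
```

carry_out --deltas '[0.001,0,0,0,0,0,0.001,0,0,0,0,0]'

```text
time: 28.42
eef_pos: [0.5967, 0.2082, 0.1851]
tcp_rot: [0.65, 0.76, -0.003, -0.002]
contact_force: [-0.2, -0.2, 0.0]
opening: 0.183
finger_force: 0.3
```

carry_out --deltas '[0.0005,0,0,0,0,0,0.0005,0,0,0,0,0]'

```text
time: 28.68
eef_pos: [0.5967, 0.2085, 0.1852]
tcp_rot: [0.65, 0.76, -0.003, -0.001]
contact_force: [0.8, -2.2, 1.0]
opening: 0.18
finger_force: 0.8
```

carry_out --deltas '[0.0005,0,0,0,0,0,0.0005,0,0,0,0,0]'

```text
time: 28.92
eef_pos: [0.5967, 0.209, 0.1853]
tcp_rot: [0.65, 0.76, -0.003, -0.001]
contact_force: [-0.0, -2.7, 2.1]
opening: 0.177
finger_force: 1.3
```

carry_out --deltas '[0.0005,0,0,0,0,0,0.0005,0,0,0,0,0]'

```text
time: 29.18
eef_pos: [0.5967, 0.2096, 0.1854]
tcp_rot: [0.65, 0.76, -0.003, -0.001]
contact_force: [0.6, -3.7, 2.6]
opening: 0.177
finger_force: 1.8
```

carry_out --deltas '[0.0008,0,0,0,0,0,0.0008,0,0,0,0,0]'

```text
time: 29.42
eef_pos: [0.5966, 0.2104, 0.1855]
tcp_rot: [0.65, 0.76, -0.003, -0.001]
contact_force: [0.2, -3.9, 2.6]
opening: 0.178
finger_force: 2.3
```

```bash
python3 - <<'E'
from h import *
st(0);prof(np.arange(.197,.23,.006))
E
```

```text
t 29.425 L 0.0478 Y -0.0005 eyedz -0.0045 F ex -3.86 ey 0.36 z 2.60 open 0.178 2.3
t 29.425 L 0.0478 Y -0.0005 eyedz -0.0140 F ex -3.86 ey 0.36 z 2.60 open 0.178 2.3
t 29.475 L 0.0479 Y -0.0004 eyedz -0.0140 F ex -3.64 ey 0.60 z 3.73 open 0.182 2.4
0.197 747 [0.0064 0.019  0.0223 0.0262 0.0569]
0.203 238 [0.019  0.0221 0.025  0.0275 0.0281]
0.209 136 [0.0253 0.0257 0.0266 0.0418 0.0491]
0.215 169 [0.0238 0.0245 0.025  0.048  0.0574]
0.221 245 [0.0228 0.0236 0.0352 0.036  0.0478]
0.227 1562 [0.0222 0.0247 0.0281 0.0311 0.0547]
```

carry_out --deltas '[-0.004,0,0,0,0,0,-0.008,0,-0.001,0,0.12,0,-0.008,0,-0.002,0,0.25,0,-0.008,0,-0.002,0,0.25,0]'

```text
time: 29.98
eef_pos: [0.5972, 0.2016, 0.1856]
tcp_rot: [0.646, 0.753, 0.078, -0.097]
contact_force: [0.7, -0.3, -0.5]
opening: 0.179
finger_force: 0.0
```

```bash
python3 - <<'E'
from h import *
st(0);prof(np.arange(.197,.23,.006));s=ctrl.get_state();print(R.from_quat(s["tcp_rot"]).inv().apply(np.c_[EX,EY,[0,0,1]].T).round(3).tolist())
E
```

```text
t 29.975 L 0.0567 Y 0.0003 eyedz -0.0044 F ex -0.43 ey -0.60 z -0.50 open 0.179 0.0
t 29.975 L 0.0567 Y 0.0003 eyedz -0.0139 F ex -0.43 ey -0.60 z -0.50 open 0.179 0.0
t 30.025 L 0.0559 Y 0.0003 eyedz -0.0135 F ex -0.64 ey -0.10 z -0.18 open 0.18 0.0
0.197 628 [0.0066 0.0204 0.0236 0.0269 0.0584]
0.203 244 [0.0194 0.0219 0.0247 0.0275 0.0288]
0.209 44 [0.052  0.0542 0.0561 0.0578 0.0596]
0.215 209 [0.0288 0.0289 0.0294 0.0519 0.0528]
0.221 155 [0.0294 0.0529 0.0534 0.0539 0.0596]
0.227 1476 [0.0293 0.0319 0.0346 0.0376 0.0555]
[[0.969, -0.002, 0.246], [-0.004, -1.0, 0.008], [0.246, -0.009, -0.969]]
```

carry_out --deltas '[0.0024,0,0.0006,0,0,0,0.0048,0,0.0012,0,0,0,0.0048,0,0.0012,0,0,0]'

```text
time: 30.4
eef_pos: [0.5965, 0.2085, 0.1872]
tcp_rot: [0.644, 0.755, 0.078, -0.096]
contact_force: [0.4, 0.3, -0.3]
opening: 0.18
finger_force: 0.0
```

carry_out --deltas '[0.001,0,0.0002,0,0,0,0.001,0,0.0002,0,0,0]'

```text
time: 30.65
eef_pos: [0.5966, 0.2087, 0.1872]
tcp_rot: [0.645, 0.754, 0.078, -0.096]
contact_force: [-0.7, -0.5, 0.6]
opening: 0.181
finger_force: 0.0
```

carry_out --deltas '[0.0007,0,0.0002,0,0,0,0.0007,0,0.0002,0,0,0]'

```text
time: 30.9
eef_pos: [0.5965, 0.2092, 0.1871]
tcp_rot: [0.645, 0.754, 0.078, -0.096]
contact_force: [-0.7, 0.5, 0.4]
opening: 0.18
finger_force: 0.0
```

carry_out --deltas '[0.0007,0,0.0002,0,0,0,0.0007,0,0.0002,0,0,0]'

```text
time: 31.15
eef_pos: [0.5964, 0.21, 0.1871]
tcp_rot: [0.645, 0.754, 0.078, -0.097]
contact_force: [0.1, -0.9, 0.5]
opening: 0.18
finger_force: 0.0
```

carry_out --deltas '[0.0005,0,0.0001,0,0,0,0.0005,0,0.0001,0,0,0]'

```text
time: 31.4
eef_pos: [0.5963, 0.2105, 0.1871]
tcp_rot: [0.645, 0.754, 0.078, -0.097]
contact_force: [0.6, -0.1, 0.6]
opening: 0.179
finger_force: 0.0
```

carry_out --deltas '[0.0005,0,0.0001,0,0,0,0.0005,0,0.0001,0,0,0]'

```text
time: 31.65
eef_pos: [0.5962, 0.211, 0.1871]
tcp_rot: [0.645, 0.754, 0.078, -0.097]
contact_force: [0.8, 0.5, -0.1]
opening: 0.175
finger_force: 0.0
```

carry_out --deltas '[0.0005,0,0.0001,0,0,0,0.0005,0,0.0001,0,0,0]'

```text
time: 31.9
eef_pos: [0.5962, 0.2115, 0.1872]
tcp_rot: [0.645, 0.754, 0.078, -0.097]
contact_force: [-0.5, -0.8, -0.9]
opening: 0.176
finger_force: 0.0
```

carry_out --deltas '[0.0006,0,0.0001,0,0,0,0.0006,0,0.0001,0,0,0]'

```text
time: 32.15
eef_pos: [0.5961, 0.2121, 0.1873]
tcp_rot: [0.645, 0.754, 0.078, -0.097]
contact_force: [0.1, 0.5, 0.4]
opening: 0.178
finger_force: 0.0
```

carry_out --deltas '[0.0006,0,0.0001,0,0,0,0.0006,0,0.0001,0,0,0]'

```text
time: 32.4
eef_pos: [0.596, 0.2127, 0.1873]
tcp_rot: [0.645, 0.754, 0.078, -0.097]
contact_force: [-0.1, -0.0, -0.1]
opening: 0.184
finger_force: 0.0
```

carry_out --deltas '[0.0006,0,0.0001,0,0,0,0.0006,0,0.0001,0,0,0]'

```text
time: 32.65
eef_pos: [0.5959, 0.2133, 0.1873]
tcp_rot: [0.645, 0.754, 0.078, -0.097]
contact_force: [0.2, -0.1, -0.2]
opening: 0.181
finger_force: 0.0
```

carry_out --deltas '[0.0006,0,0.0001,0,0,0,0.0006,0,0.0001,0,0,0]'

```text
time: 32.9
eef_pos: [0.5958, 0.2139, 0.1874]
tcp_rot: [0.645, 0.754, 0.078, -0.097]
contact_force: [-0.3, 0.4, -0.0]
opening: 0.177
finger_force: 0.0
```

carry_out --deltas '[0.0006,0,0.0001,0,0,0,0.0006,0,0.0001,0,0,0]'

```text
time: 33.15
eef_pos: [0.5957, 0.2144, 0.1874]
tcp_rot: [0.645, 0.754, 0.078, -0.096]
contact_force: [0.3, 0.1, 0.1]
opening: 0.181
finger_force: 0.2
```

carry_out --deltas '[0.0007,0,0.0002,0,0,0,0.0007,0,0.0002,0,0,0]'

```text
time: 33.4
eef_pos: [0.5957, 0.2151, 0.1875]
tcp_rot: [0.645, 0.754, 0.078, -0.096]
contact_force: [-0.4, -0.9, -0.2]
opening: 0.18
finger_force: 0.5
```

carry_out --deltas '[0.0007,0,0.0002,0,0,0,0.0007,0,0.0002,0,0,0]'

```text
time: 33.65
eef_pos: [0.5956, 0.2159, 0.1876]
tcp_rot: [0.645, 0.754, 0.078, -0.096]
contact_force: [0.1, -1.3, 0.9]
opening: 0.178
finger_force: 0.8
```

carry_out --deltas '[0.0006,0,0.0001,0,0,0,0.0006,0,0.0001,0,0,0]'

```text
time: 33.9
eef_pos: [0.5955, 0.2165, 0.1876]
tcp_rot: [0.645, 0.754, 0.078, -0.096]
contact_force: [0.1, -1.6, 1.7]
opening: 0.183
finger_force: 1.0
```

```bash
python3 - <<'E'
from h import *
prof(np.arange(.197,.235,.006))
E
```

```text
t 33.9 L 0.0417 Y -0.0003 eyedz -0.0119 F ex -1.64 ey 0.15 z 1.70 open 0.183 1.0
t 33.95 L 0.0417 Y -0.0003 eyedz -0.0119 F ex -1.37 ey -0.19 z 2.17 open 0.181 1.0
0.197 626 [0.007  0.0201 0.0235 0.0269 0.0588]
0.203 161 [0.0193 0.021  0.0231 0.0253 0.0275]
0.209 7 [0.0384 0.0399 0.0441 0.0484 0.0522]
0.215 132 [0.0367 0.0385 0.0448 0.0504 0.0586]
0.221 142 [0.0367 0.0374 0.0379 0.0384 0.0513]
0.227 1485 [0.0247 0.0275 0.0306 0.0335 0.0573]
0.233 244 [0.0398 0.0407 0.0414 0.0469 0.0596]
```

carry_out --deltas '[-0.0039,0,-0.001,0,0,0,-0.0064,0,0.0087,0,0,0,-0.0064,0,0.0087,0,0,0,-0.0035,0,0.0095,0,0,0]'

```text
time: 34.45
eef_pos: [0.5952, 0.2147, 0.1765]
tcp_rot: [0.645, 0.754, 0.077, -0.096]
contact_force: [0.3, -6.3, 0.7]
opening: 0.18
finger_force: 2.9
```

carry_out --deltas '[0.001,0,0.0003,0,0,0,0.001,0,0.0003,0,0,0]'

```text
time: 34.7
eef_pos: [0.5953, 0.2152, 0.1775]
tcp_rot: [0.645, 0.755, 0.077, -0.096]
contact_force: [-0.8, -4.4, 1.5]
opening: 0.184
finger_force: 2.5
```

carry_out --deltas '[0.0007,0,0.0002,0,0,0,0.0007,0,0.0002,0,0,0]'

```text
time: 34.95
eef_pos: [0.5953, 0.2154, 0.1776]
tcp_rot: [0.645, 0.755, 0.077, -0.095]
contact_force: [-2.1, -6.7, 1.3]
opening: 0.18
finger_force: 3.2
```

carry_out --deltas '[0.0007,0,0.0002,0,0,0,0.0007,0,0.0002,0,0,0]'

```text
time: 35.2
eef_pos: [0.5953, 0.2157, 0.1778]
tcp_rot: [0.645, 0.755, 0.076, -0.095]
contact_force: [-2.0, -7.8, 2.3]
opening: 0.184
finger_force: 3.9
```

carry_out --deltas '[0.0007,0,0.0002,0,0,0,0.0007,0,0.0002,0,0,0]'

```text
time: 35.45
eef_pos: [0.5953, 0.216, 0.178]
tcp_rot: [0.645, 0.755, 0.076, -0.095]
contact_force: [-2.3, -9.6, 3.3]
opening: 0.179
finger_force: 4.6
```

```bash
python3 - <<'E'
from h import *
prof(np.arange(.221,.235,.006))
E
```

```text
t 35.45 L 0.0422 Y 0.0000 eyedz -0.0215 F ex -9.10 ey 3.72 z 3.25 open 0.179 4.6
t 35.5 L 0.0422 Y 0.0000 eyedz -0.0215 F ex -7.90 ey 3.63 z 3.85 open 0.182 4.6
0.221 224 [0.0316 0.0332 0.0403 0.0408 0.0437]
0.227 1706 [0.0213 0.0239 0.0268 0.0297 0.057 ]
0.233 357 [0.0422 0.0435 0.0442 0.0546 0.0598]
```

Firm contact now: about 8–9 N, under the limit. Backing off.

carry_out --deltas '[-0.0097,0,-0.0025,0,0,0,-0.0194,0,-0.005,0,0,0,-0.0071,-0.0005,-0.053,0,0,0,0.0052,-0.0009,-0.102,0,-0.125,0,0.0052,-0.0009,-0.102,0,-0.25,0]'

```text
time: 36.12
eef_pos: [0.6009, 0.1987, 0.2848]
tcp_rot: [0.65, 0.76, 0.001, 0.003]
contact_force: [0.0, -0.0, -1.0]
opening: 0.182
finger_force: 0.0
```

```bash
python3 - <<'E'
from h import *
ctrl.read_camera("top");prof(np.arange(.209,.235,.006));print(delta([.5207,-.1545,.245],88.8))
E
```

```text
t 36.175 L 0.0573 Y -0.0014 eyedz 0.0824 F ex 1.08 ey 0.29 z -0.10 open 0.181 0.0
t 36.225 L 0.0574 Y -0.0003 eyedz 0.0797 F ex -0.65 ey 0.34 z -1.14 open 0.178 0.0
0.209 94 [0.0297 0.03   0.0307 0.0308 0.0311]
0.215 41 [0.0304 0.0306 0.0307 0.0308 0.031 ]
0.221 67 [0.0304 0.0306 0.0307 0.0308 0.0309]
0.227 526 [0.0306 0.0327 0.0356 0.0385 0.0411]
[-0.3386, -0.1328, 0.0348, -0.0036, 0.0005, 0.1811]
```

Both are plumb and nested (10.5 mm over two plates). Now the large frame.

carry_out --deltas '[-0.3386,-0.1328,0,0,0,0.181,-0.3386,-0.1328,0,0,0,0.181,-0.3386,-0.1328,0,0,0,0.181,-0.3386,-0.1328,0,0,0,0.181,-0.3386,-0.1328,0.015,0,0,0.181]' --grip 100 --grip_force 25

```text
time: 36.85
eef_pos: [0.5297, -0.1079, 0.2695]
tcp_rot: [0.716, 0.698, -0.002, -0.002]
contact_force: [0.8, -0.4, -0.0]
opening: 1.003
finger_force: 0.0
```

```bash
python3 - <<'E'
from h import *
print(delta([.5207,-.1545,.245],88.8))
E
```

```text
[-0.0468, -0.0077, 0.0245, -0.0062, -0.0003, -0.0037]
```

carry_out --deltas '[-0.0468,-0.0077,0.0245,0,0,0,-0.0468,-0.0077,0.0245,0,0,0,-0.0468,-0.0077,0.0245,0,0,0,-0.0468,-0.0077,0.0245,0,0,0]'

```text
time: 37.35
eef_pos: [0.5222, -0.1516, 0.2464]
tcp_rot: [0.715, 0.699, -0.003, -0.001]
contact_force: [-0.8, 0.2, -1.4]
opening: 1.001
finger_force: 0.0
```

```bash
python3 - <<'E'
from h import *
look([.5207,-.1545,.142],Rt(88.8),.054)
E
```

```text
rel target: y [-0.0269  0.0262] top z -0.0311 top x [-0.0033  0.0027] n [-1.     0.005  0.004] face x 0.002
[ 0.52226625 -0.15154888  0.24660011] [-0.0028, -0.0009, 0.1046, -0.0053, 0.0022, -0.0014]
```

carry_out --deltas '[-0.003,-0.0006,0.04,0,0,0,-0.003,-0.0006,0.08,0,0,0,-0.003,-0.0006,0.1045,0,0,0,-0.003,-0.0006,0.1045,0,0,0,-0.003,-0.0006,0.1045,0,0,0]' --grip 88

```text
time: 38.02
eef_pos: [0.5215, -0.1556, 0.1432]
tcp_rot: [0.715, 0.699, -0.003, -0.0]
contact_force: [0.4, -0.1, 0.9]
opening: 0.88
finger_force: 0.0
```

carry_out --deltas '[0,0,0,0,0,0,0,0,0,0,0,0,0,0,0,0,0,0]' --grip 71

```text
time: 38.4
eef_pos: [0.5207, -0.156, 0.1422]
tcp_rot: [0.716, 0.698, -0.003, -0.001]
contact_force: [-0.1, -0.1, -0.2]
opening: 0.71
finger_force: 0.0
```

```bash
python3 - <<'E'
from h import *
s=ctrl.get_state();look(list(s["eef_pos"]),R.from_quat(s["tcp_rot"]).as_matrix(),.054)
E
```

```text
rel target: y [-0.0266  0.0267] top z -0.0597 top x [-0.0097  0.0126] n [-1.     0.009  0.005] face x 0.0033
[ 0.52051279 -0.15586929  0.14191542] [-0.0001, 0.0002, -0.0003, -0.0004, -0.0002, -0.0]
```

Perfectly centred; closing, then lifting.

carry_out --deltas '[0,0,0,0,0,0,0,0,0,0,0,0]' --grip 64

```text
time: 38.7
eef_pos: [0.5206, -0.1559, 0.1417]
tcp_rot: [0.716, 0.698, -0.003, -0.001]
contact_force: [-0.6, 0.7, 0.2]
opening: 0.641
finger_force: 0.3
```

carry_out --deltas '[0,0,0,0,0,0,0,0,0,0,0,0,0,0,0,0,0,0]' --grip 55

```text
time: 39.08
eef_pos: [0.5208, -0.156, 0.1421]
tcp_rot: [0.716, 0.699, -0.003, -0.001]
contact_force: [0.2, 0.7, 3.5]
opening: 0.599
finger_force: 25.8
```

carry_out --deltas '[0,0,-0.015,0,0,0,0,0,-0.05,0,0,0,0,0,-0.095,0,0,0,0,0,-0.095,0,0,0]' --grip 52 --grip_force 45

```text
time: 39.58
eef_pos: [0.5228, -0.1565, 0.2413]
tcp_rot: [0.716, 0.699, -0.002, 0.002]
contact_force: [-1.1, 1.1, -1.8]
opening: 0.577
finger_force: 46.8
```

```bash
python3 - <<'E'
from h import *
held(.054);eye(.054);print(delta(hk(.125,.0205+.015),99))
E
```

```text
state [ 0.5228 -0.1565  0.2413] open 0.5772366677205705 ff 46.758668068796396 cf [-1.06  1.12 -1.77]
held 4135 [[-0.0089, -0.0261, -0.032], [0.0031, -0.0003, -0.0156], [0.0041, 0.0253, 0.0194]]
face x = 0.010 y + -0.001 z + 0.0032 2577
col [(np.int64(-36), np.int64(0)), (np.int64(-34), np.int64(0)), (np.int64(-32), np.int64(12)), (np.int64(-30), np.int64(107)), (np.int64(-28), np.int64(16)), (np.int64(-26), np.int64(17)), (np.int64(-24), np.int64(19)), (np.int64(-22), np.int64(28)), (np.int64(-20), np.int64(16)), (np.int64(-18), np.int64(16)), (np.int64(-16), np.int64(21)), (np.int64(-14), np.int64(23)), (np.int64(-12), np.int64(13)), (np.int64(-10), np.int64(15)), (np.int64(-8), np.int64(9)), (np.int64(-6), np.int64(20)), (np.int64(-4), np.int64(17)), (np.int64(-2), np.int64(10)), (np.int64(0), np.int64(16)), (np.int64(2), np.int64(9)), (np.int64(4), np.int64(0)), (np.int64(6), np.int64(0)), (np.int64(8), np.int64(0)), (np.int64(10), np.int64(0)), (np.int64(12), np.int64(0)), (np.int64(14), np.int64(0)), (np.int64(16), np.int64(0)), (np.int64(18), np.int64(1)), (np.int64(20), np.int
[... 404 characters left out ...]
, (np.int64(-16), np.int64(11)), (np.int64(-14), np.int64(11)), (np.int64(-12), np.int64(15)), (np.int64(-10), np.int64(3)), (np.int64(-8), np.int64(0)), (np.int64(-6), np.int64(0)), (np.int64(-4), np.int64(0)), (np.int64(-2), np.int64(0)), (np.int64(0), np.int64(0)), (np.int64(2), np.int64(0)), (np.int64(4), np.int64(0)), (np.int64(6), np.int64(0)), (np.int64(8), np.int64(6)), (np.int64(10), np.int64(12)), (np.int64(12), np.int64(15)), (np.int64(14), np.int64(13)), (np.int64(16), np.int64(12)), (np.int64(18), np.int64(12)), (np.int64(20), np.int64(13)), (np.int64(22), np.int64(12)), (np.int64(24), np.int64(12)), (np.int64(26), np.int64(7))]
[0.2915, 0.0808, 0.0095, -0.0074, 0.0014, -0.1812]
```

carry_out --deltas '[0.2915,0.0808,0.009,0,0,-0.181,0.2915,0.0808,0.009,0,0,-0.181,0.2915,0.0808,0.009,0,0,-0.181,0.2915,0.0808,0.009,0,0,-0.181,0.2915,0.0808,0.009,0,0,-0.181]'

```text
time: 40.3
eef_pos: [0.6074, 0.1361, 0.2231]
tcp_rot: [0.649, 0.761, -0.005, -0.004]
contact_force: [-0.0, 0.1, -0.9]
opening: 0.58
finger_force: 46.8
```

carry_out --deltas '[0,0,0,0,0,0,0,0,0.013,0,0,0,0,0,0.013,0,0,0,0,0,0.013,0,0,0,0,0,0.013,0,0,0]'

```text
time: 40.92
eef_pos: [0.6088, 0.1331, 0.2138]
tcp_rot: [0.65, 0.76, -0.003, -0.001]
contact_force: [-0.2, 0.7, -0.8]
opening: 0.578
finger_force: 46.8
```

```bash
python3 - <<'E'
from h import *
st(.0117);s=ctrl.get_state();print(R.from_quat(s["tcp_rot"]).inv().apply(np.c_[EX,EY,[0,0,1]].T).round(3).tolist())
E
```

```text
t 40.925 L 0.1262 Y -0.0004 eyedz 0.0121 F ex 0.68 ey 0.14 z -0.82 open 0.578 46.8
[[1.0, -0.001, -0.001], [-0.001, -1.0, 0.006], [-0.001, -0.006, -1.0]]
```

carry_out --deltas '[0.021,0,0.002,0,0,0,0.0365,0,0.0036,0,0,0,0.044,0,0.0076,0,0,0,0.052,0,0.0116,0,0,0,0.061,0,0.014,0,0,0]'

```text
time: 41.55
eef_pos: [0.5987, 0.1946, 0.1986]
tcp_rot: [0.65, 0.76, -0.003, -0.002]
contact_force: [-0.2, -0.8, -1.5]
opening: 0.574
finger_force: 46.9
```

```bash
python3 - <<'E'
from h import *
st(.0117)
E
```

```text
t 41.55 L 0.0638 Y -0.0000 eyedz -0.0031 F ex -0.78 ey 0.29 z -1.48 open 0.574 46.9
```

carry_out --deltas '[0.006,0,-0.0005,0,0,0,0.012,0,-0.0005,0,0,0,0.016,0,-0.0005,0,0,0,0.016,0,-0.0005,0,0,0]'

```text
time: 42.05
eef_pos: [0.5966, 0.2101, 0.1998]
tcp_rot: [0.649, 0.76, -0.003, -0.002]
contact_force: [-0.1, -0.6, -0.9]
opening: 0.577
finger_force: 46.9
```

carry_out --deltas '[0.0015,0,0,0,0,0,0.0025,0,0,0,0,0,0.0025,0,0,0,0,0]'

```text
time: 42.42
eef_pos: [0.5962, 0.2123, 0.1997]
tcp_rot: [0.65, 0.76, -0.003, -0.002]
contact_force: [0.5, 0.5, -2.7]
opening: 0.577
finger_force: 46.9
```

carry_out --deltas '[0.001,0,0,0,0,0,0.001,0,0,0,0,0]'

```text
time: 42.68
eef_pos: [0.596, 0.2133, 0.1997]
tcp_rot: [0.65, 0.76, -0.003, -0.002]
contact_force: [-0.4, 0.8, -2.1]
opening: 0.578
finger_force: 46.9
```

carry_out --deltas '[0.001,0,0,0,0,0,0.001,0,0,0,0,0]'

```text
time: 42.92
eef_pos: [0.5958, 0.2144, 0.1997]
tcp_rot: [0.65, 0.76, -0.003, -0.002]
contact_force: [-0.4, 0.5, -1.1]
opening: 0.575
finger_force: 46.9
```

carry_out --deltas '[0.001,0,0,0,0,0,0.001,0,0,0,0,0]'

```text
time: 43.18
eef_pos: [0.5957, 0.2153, 0.1997]
tcp_rot: [0.649, 0.76, -0.003, -0.002]
contact_force: [-0.2, -0.3, -0.9]
opening: 0.576
finger_force: 46.9
```

```bash
python3 - <<'E'
from h import *
st(.0117)
E
```

```text
t 43.175 L 0.0428 Y -0.0003 eyedz -0.0020 F ex -0.22 ey 0.22 z -0.94 open 0.576 46.9
```

carry_out --deltas '[0.001,0,0,0,0,0,0.001,0,0,0,0,0]'

```text
time: 43.42
eef_pos: [0.5956, 0.2163, 0.1998]
tcp_rot: [0.65, 0.76, -0.003, -0.002]
contact_force: [0.7, -0.5, -0.7]
opening: 0.578
finger_force: 47.0
```

carry_out --deltas '[0.001,0,0,0,0,0,0.001,0,0,0,0,0]'

```text
time: 43.68
eef_pos: [0.5954, 0.2173, 0.1998]
tcp_rot: [0.649, 0.76, -0.003, -0.002]
contact_force: [-0.3, -1.1, -0.9]
opening: 0.58
finger_force: 47.1
```

carry_out --deltas '[0.0008,0,0,0,0,0,0.0008,0,0,0,0,0]'

```text
time: 43.92
eef_pos: [0.5953, 0.218, 0.1998]
tcp_rot: [0.65, 0.76, -0.003, -0.002]
contact_force: [-0.6, -0.6, -0.7]
opening: 0.575
finger_force: 47.2
```

carry_out --deltas '[-0.001,0,0.001,0,0,0,-0.001,0,0.0025,0,0,0,-0.001,0,0.0025,0,0,0]' --grip_force 25

```text
time: 44.3
eef_pos: [0.5955, 0.2171, 0.1974]
tcp_rot: [0.65, 0.76, -0.003, -0.002]
contact_force: [0.3, -0.5, 0.3]
opening: 0.578
finger_force: 47.3
```

carry_out --deltas '[0,0,0,0,0,0,0,0,0,0,0,0,0,0,0,0,0,0]' --grip 80

```text
time: 44.68
eef_pos: [0.5954, 0.2172, 0.1973]
tcp_rot: [0.65, 0.76, -0.003, -0.002]
contact_force: [0.0, 0.8, -0.1]
opening: 0.801
finger_force: 0.0
```

carry_out --deltas '[-0.01,0,0,0,0,0,-0.023,0,0,0,0,0,-0.023,0,0,0,0,0]'

```text
time: 45.05
eef_pos: [0.5993, 0.193, 0.1973]
tcp_rot: [0.65, 0.76, -0.003, -0.002]
contact_force: [-0.3, -0.8, 0.2]
opening: 0.799
finger_force: 0.0
```

carry_out --deltas '[0,0,0,0,0,0,0,0,0,0,0,0,0,0,0,0,0,0,0,0,0,0,0.12,0,0,0,0,0,0.25,0]' --grip 18

```text
time: 45.68
eef_pos: [0.599, 0.1954, 0.1979]
tcp_rot: [0.644, 0.755, 0.08, -0.098]
contact_force: [0.7, -0.5, -0.4]
opening: 0.182
finger_force: 0.0
```

```bash
python3 - <<'E'
from h import *
ctrl.read_camera("top");prof(np.arange(.215,.235,.006));s=ctrl.get_state();print(R.from_quat(s["tcp_rot"]).inv().apply(np.c_[EX,EY,[0,0,1]].T).round(3).tolist())
E
```

```text
t 45.725 L 0.0659 Y -0.0004 eyedz -0.0028 F ex -1.39 ey -0.53 z -0.78 open 0.18 0.0
t 45.775 L 0.0660 Y -0.0002 eyedz -0.0030 F ex 0.59 ey 0.51 z -0.20 open 0.178 0.0
0.227 1675 [0.03   0.0334 0.0372 0.041  0.0445]
[[0.969, -0.003, 0.246], [-0.005, -1.0, 0.007], [0.246, -0.008, -0.969]]
```

carry_out --deltas '[-0.0025,0,0.0097,0,0,0,-0.0047,0,0.0184,0,0,0,0.001,0,0.02,0,0,0,0.0065,0,0.0212,0,0,0,0.0065,0,0.0212,0,0,0]'

```text
time: 46.4
eef_pos: [0.5971, 0.2066, 0.1788]
tcp_rot: [0.644, 0.755, 0.078, -0.096]
contact_force: [0.9, -0.9, 0.4]
opening: 0.185
finger_force: 0.0
```

carry_out --deltas '[0.001,0,0.0003,0,0,0,0.002,0,0.0005,0,0,0,0.002,0,0.0005,0,0,0]'

```text
time: 46.78
eef_pos: [0.5968, 0.2077, 0.1784]
tcp_rot: [0.645, 0.754, 0.078, -0.096]
contact_force: [1.2, -0.5, 0.2]
opening: 0.179
finger_force: 0.0
```

carry_out --deltas '[0.001,0,0.0003,0,0,0,0.001,0,0.0003,0,0,0]'

```text
time: 47.02
eef_pos: [0.5967, 0.2087, 0.1784]
tcp_rot: [0.645, 0.754, 0.078, -0.096]
contact_force: [0.7, -0.7, 1.0]
opening: 0.184
finger_force: 0.4
```

carry_out --deltas '[0.001,0,0.0003,0,0,0,0.001,0,0.0003,0,0,0]'

```text
time: 47.28
eef_pos: [0.5966, 0.2095, 0.1785]
tcp_rot: [0.645, 0.754, 0.078, -0.096]
contact_force: [0.0, -1.8, 0.8]
opening: 0.181
finger_force: 1.3
```

```bash
python3 - <<'E'
from h import *
st(-.19)
E
```

```text
t 47.275 L 0.0487 Y -0.0003 eyedz 0.1785 F ex -1.82 ey 0.28 z 0.81 open 0.181 1.3
```

Contact. Pressing on in small steps to about 6 N.

carry_out --deltas '[0.0008,0,0.0002,0,0,0,0.0008,0,0.0002,0,0,0]'

```text
time: 47.52
eef_pos: [0.5966, 0.2101, 0.1785]
tcp_rot: [0.645, 0.754, 0.078, -0.096]
contact_force: [0.3, -4.6, 2.5]
opening: 0.178
finger_force: 2.4
```

carry_out --deltas '[0.0007,0,0.0002,0,0,0,0.0007,0,0.0002,0,0,0]'

```text
time: 47.78
eef_pos: [0.5966, 0.2103, 0.1786]
tcp_rot: [0.645, 0.754, 0.078, -0.095]
contact_force: [0.2, -5.7, 3.8]
opening: 0.18
finger_force: 3.3
```

carry_out --deltas '[0.0006,0,0.0001,0,0,0,0.0006,0,0.0001,0,0,0]'

```text
time: 48.02
eef_pos: [0.5966, 0.2104, 0.1787]
tcp_rot: [0.645, 0.754, 0.077, -0.095]
contact_force: [-0.2, -8.4, 3.7]
opening: 0.174
finger_force: 3.9
```

carry_out --deltas '[-0.007,0,-0.0018,0,0,0,-0.0135,0,-0.0034,0,0,0,-0.0012,-0.0004,-0.052,0,0,0,0.011,-0.0009,-0.1,0,-0.125,0,0.011,-0.0009,-0.1,0,-0.25,0]'

```text
time: 48.65
eef_pos: [0.6006, 0.1984, 0.2846]
tcp_rot: [0.65, 0.76, 0.001, 0.003]
contact_force: [0.1, 1.2, -0.2]
opening: 0.185
finger_force: 0.0
```

carry_out --deltas '[-0.02,0,-0.01,0,0,0,-0.02,0,-0.01,0,0,0,-0.02,0,-0.01,0,0,0]'

```text
time: 49.02
eef_pos: [0.601, 0.1776, 0.2868]
tcp_rot: [0.65, 0.76, -0.003, -0.003]
contact_force: [-0.4, -0.0, 0.3]
opening: 0.183
finger_force: 0.0
```

```bash
python3 - <<'E'
from h import *
rgb,W0=wcloud();st()
W=W0.reshape(-1,3);W=W[~np.isnan(W[:,0])];L=-(W-ROOT)@EX;Y=(W-ROOT)@EY
for lo in np.arange(.026,.05,.002):
    k=(abs(L-lo-.001)<.001)&(abs(Y)<.035)&(W[:,2]>.205)&(W[:,2]<.235)
    if k.sum():print(round(lo,3),k.sum(),"Y",Y[k].min().round(4),Y[k].max().round(4),"z",np.percentile(W[k,2],99).round(4))
k=(L>.02)&(L<.06)&(abs(Y)<.05)&(W[:,2]>.07)&(W[:,2]<.165)
for z in(.09,.11,.13,.15):
    j=k&(abs(W[:,2]-z)<.008);print(z,j.sum(),np.percentile(L[j],[2,50,98]).round(4) if j.sum() else 0)
a,d,m=cam("scene");b,_,_=cam("top")
save("fin.png",np.vstack([cv2.resize(a[130:280,360:500],(560,300)),cv2.resize(b[170:270,130:290],(560,280))]))
E
```

```text
t 49.075 L 0.0808 Y 0.0004 eyedz 0.0872 F ex -0.61 ey 0.33 z 0.00 open 0.182 0.0
0.028 167 Y -0.015 0.0154 z 0.2282
0.03 118 Y -0.0145 0.0155 z 0.2281
0.032 144 Y -0.0222 0.0186 z 0.2282
0.034 167 Y -0.0235 0.0186 z 0.2283
0.036 152 Y -0.0236 0.0177 z 0.2283
0.038 238 Y -0.0274 0.0269 z 0.2282
0.04 205 Y -0.0274 0.026 z 0.2281
0.042 160 Y -0.0274 0.0261 z 0.2283
0.09 122 [0.0303 0.0369 0.044 ]
0.11 70 [0.0299 0.037  0.0424]
0.13 185 [0.0298 0.0351 0.0435]
0.15 164 [0.0348 0.0405 0.0443]
```

View pics/fin.png

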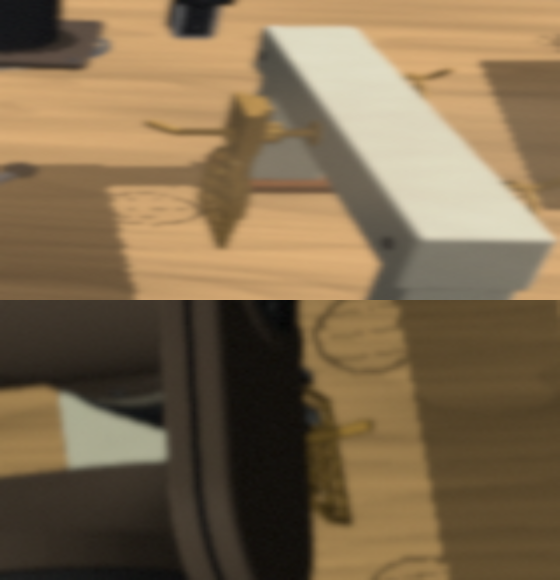

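The picture shows the three frames hanging together on the hook (upper crop, around (235, 170)) with the gripper clear. The depth check agrees: one flat 15 mm pack, plate tops level at 228 mm. Handing in.

```bash
python3 -c "
from plant import ctrl
print(ctrl.sign_off())"
```

```text
the job is handed in; nothing more can be done
None
```

All three frames hang nested flat on the hook in order small, medium, large, each pressed home at roughly 7–9 N; the first grasp knocked the small frame askew in the rack and was redone, the medium sits about 2.5 mm off centre sideways, and the job was handed in at about 49 s, with no verdict returned.

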